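# Set up the water-model rig: cup under the outlet, valve to the index

### The arm

A 6-joint arm with a two-finger parallel gripper is mounted at the origin on the work surface. World frame = base frame: x ahead of the robot, y to its left, z up, the work surface at z = 0. Lengths are in m, angles in rad, forces in N, time in s.
With the tool pointing down it reaches from about 0.375 to 0.975 m from the base axis. Payload 3.8 kg.
Tool frame: the origin (TCP) lies at the very end of the fingers, on their centre line; the grasp point (between the pads) lies bot.grasp_offset behind it (bot.grasp_offset is the distance from the TCP to the grasp point, in m); y points along the fingers, x is the direction in which the jaws open and shut, and the axes are right-handed (so a half turn about y gives the same grasp; the last joint's range is limited). The gripper opens to 85 mm and grips with 20 to 120 N. Pads are 22 mm wide; open, the fingers measure 114 mm over their backs; the gripper's body (76 mm by 85 mm) begins 54 mm behind the grasp point. The pads swing forward as they close: fully open they stand 13 mm farther back than shut.
Start: joints at [-1.301, 0.264, 1.604, -0, 1.274, -0.037], TCP at [0.204, -0.643, 0.231] pointing down, gripper open.
Joint ranges: [-2.63, 2.63], [-0.94, 2.18], [0.31, 2.57], [-1.31, 4.45], [0, 2.66], [-2.55, 2.55]. Speed limits (rad/s): [2.57, 2.57, 3.14, 3.14, 3.14, 3.14].

### API

Orientations are given as a rotation vector (axis times angle).
In Python, from workcell import sensors, read_camera, job, bot gives the robot as it stands.
- The arm moves only by the tool arm_command, never from a script. Its argument "deltas" is a list of rows, each a list of 4 numbers: the shift along the tool's x, y, z in m, then the turn about the tool's y in rad. A call has 1 to 20 rows; each row shifts and turns the commanded pose from where the row before left it, along the tool's axes as they then stand; what a row does not reach is not made up. A row lasts 1/8 s, in which the tool goes at most 62.5 mm and 10.7 degrees, less where a joint would pass 70% of its speed; a pose out of reach is approached as far as the arm can. A call is refused whole if a number of a shift passes 0.0625 or a number of a turn 0.188, either way. A call with a gripper value outside its range is refused whole. "fingers" is the finger opening in m, from 0 to 0.0854, set as the call begins (left out, the last holds). The fingers move at their own pace and stop on an object; "newtons" is the grip in N (left out, the last holds). Time passes only in rows, so rows that do not move let the fingers close. It gives the time, the measured TCP pose, the force and the opening at its end, in the units of the state.
- sensors.read_state(): the state, without advancing time (a new reading comes with each control period).
- read_camera(name): name is "scene" or "top" or "wrist"; returns a dict with "color" (480x640x3 uint8, red, green, blue), "vfov" (degrees; the focal length in pixels is half the picture's height over the tangent of half this angle, whatever the lens; pixels are square), "cx", "cy" (the principal point, pixels), "R" (3x3) and "t" (3): a world point X has camera coordinates R X + t; the wrist camera has in their place "T_tool_cam" (4x4, takes a point from camera to tool coordinates, whose origin is the TCP and whose axes are the tool frame's). Camera axes: x right, y down, z forward; pixel columns grow to the right and rows downward; lengths in m; the calibration is good to about 2 mm. A picture is of the moment at which its call begins: read the wrist's pose just before it. There is no depth.
- job.finish_job(): hands the job in, once; it reports no verdict.
The state is a dict: "time": time; "q": joint angles; "joint_vel": joint speeds; "joint_torque": joint torques, N m; "tool_pos": TCP position; "tcp_rot": TCP orientation; "wrist_force": force on the tool from outside, world axes, zero at the start; "torque": the same for the moment, N m; "width": opening from 0.0 (shut) to 1.0 (fully open).
Only numpy, scipy, OpenCV 4.12 (cv2) and the standard library are available. Lean on these libraries where they do the work, as an engineer would, in place of code of your own. Each camera call takes 0.05 s, during which the arm holds its last target.

### The job

Take the white measuring cup out of its caddy and stand it upright on the table, centred right under the outlet of the pipe rig. Only when it stands there and you have let go of it, turn the valve's bar handle until its pointed end points at the small index tab on the rim of the scale plate. Do not knock the cup over, leave the index tab as it is set, and do not disturb the other things on the table.

Things in the scene. Friction and masses are not known exactly. Their poses are not given: they have to be found in the camera images.
- cup_center (a point): White round measuring cup, open at the top, 80 mm tall, 60 mm outside diameter at the foot and 62 mm at the rim, 3 mm wall, about 90 g. The point is on its axis, half-way up (40 mm above its foot); z is the cup's axis, up. It starts standing upright in the caddy.
- caddy: Fixed grey open square box, 84 x 84 mm outside, 4 mm walls, 45 mm high, so the cup stands about 40 mm out of it. Origin: centre of its underside on the table.
- outlet (a point): Centre of the lower end of the rig's down-turned outlet pipe (24 mm diameter), 135 mm above the table; z up, y along the rig's straight level pipe from the outlet towards the valve. A 38 mm wide nut sits on it 160 to 184 mm above the table. The table under the outlet and for 170 mm to its -y side is bare.
- rig: The fixed pipe rig; origin on the table right below the outlet, axes as the outlet's. Its level pipe (24 mm thick, centre 190 mm above the table) runs along +y: valve at 180 mm, a post at 275 mm, the clear tank's axis at 400 mm (tank 100 mm wide, top 385 mm above the table). A 12 mm thick foot plate lies under y = 235 to 475 mm.
- handle_grip (a point): Middle of the valve's dark steel bar handle, on its upright turning axis, 256 mm above the table. Bar 16 mm wide, 28 mm high (242 to 270 mm above the table): pointed end 52 mm from the axis (tapering over its last 20 mm), square tail 47 mm; round hub 34 mm wide at the axis. The fixed 156 mm round scale plate lies 16 mm below the bar. x along the bar to its pointed end, z up.
- handle_tip (a point): Point that turns with the handle, 60 mm from the axis in the direction of the pointed end, 242 mm above the table.
- index_tip (a point): The matching point of the index tab, 60 mm from the same axis in the tab's direction, 242 mm above the table. The tab is a small dark steel block (22 x 10 x 10 mm, its top 237 mm above the table, with a short narrow nose pointing to the axis) on the rim of the scale plate, at its top. When the handle points at the tab the two points coincide.
- valve (a joint): Angle of the valve handle, rad, 0 = closed (pointed end towards the outlet), grows as it opens, counter-clockwise seen from above; stop at 2.7. It stays where it is left; turning takes about 0.15 N m.
- index (a joint): Angle of the index tab in the same measure (the opening to be set). It is set already, held stiffly (1 N m), and is not to be moved.
- bottle: Bystander: white closed bottle, 60 mm diameter, 160 mm tall; origin at its underside.
- tee: Bystander: grey plastic pipe tee fitting lying flat, 116 mm long, 44 mm high; origin at its underside, below the middle.
- bowl: Bystander: glass bowl, 120 mm diameter, 50 mm high; origin at its underside.
- flange: Bystander: white plastic flange ring lying flat, 80 mm diameter, 18 mm high; origin at its underside.
- jar: Bystander: amber closed jar, 70 mm diameter, 90 mm tall; origin at its underside.

How it is judged:
By the outcome, as a careful person would: the job done as asked, in the order asked, and still so for the second after the job is handed in, with the robot touching nothing.
It also fails if it takes over 66 s, if anything falls off the work surface, if the arm or the gripper's body presses on something with over 40 N, if the wrist force passes 120 N, or if a joint passes its speed limit or range.

## Working session

There is one attempt and no reset: what is moved stays moved. The work goes in short steps, Python scripts to look and compute and a tool call to move; the robot and the scene stay as the last step left them, time stands still between calls to the robot, and variables do not carry over. Pictures are saved under pics/ and viewed, and the job is handed in when it is done.

Besides the shell and the picture viewer there is one more tool, called after "Emit:" as name([rows], argument=value, ...), one row to a line, values as JSON. arm_command: Moves the arm, as the interface text tells. Its arguments: {"type":"object","properties":{"deltas":{"type":"array"},"fingers":{"type":"number"},"newtons":{"type":"number"}},"required":["deltas"]}

```bash
ls; mkdir -p pics; python3 - <<'E'
from workcell import sensors, read_camera, job, bot
import cv2, numpy as np, pickle
print(sensors.read_state()); print(bot.grasp_offset)
d={}
for n in ["scene","top","wrist"]:
    s=sensors.read_state(); c=read_camera(n); c['state']=s; d[n]=c
    cv2.imwrite(f"pics/{n}0.png",c['color'][:,:,::-1])
    print(n,{k:v for k,v in c.items() if k not in('color','state')})
pickle.dump(d,open('v0.pkl','wb'))
E
```

```text
pics
{'time': 0.0, 'q': array([-1.30089789e+00,  2.64777430e-01,  1.60534987e+00,  2.42205924e-05,
        1.27367512e+00, -3.69110742e-02]), 'joint_vel': array([ 0.00075425, -0.00020192, -0.00027764,  0.00011168, -0.00095551,
        0.00051815]), 'joint_torque': array([ 2.16963730e-03, -5.15107048e+01, -3.67315757e+01, -1.78610594e-04,
        1.29681540e-02, -1.81551866e-05]), 'tool_pos': array([ 0.20367195, -0.64279442,  0.22995868]), 'tcp_rot': array([-1.33743379,  0.98150869, -0.97865648]), 'wrist_force': array([ 0.05101111,  0.67809802, -0.83071764]), 'torque': array([-0.00516304, -0.0085507 ,  0.01701478]), 'width': 1.0042822018927973}
0.0187
scene {'vfov': 43.417669422253766, 'cx': 322.4434030789662, 'cy': 240.51264512797772, 'R': array([[-0.45135555,  0.89233658,  0.0036881 ],
       [ 0.62785684,  0.32050971, -0.70927379],
       [-0.63409302, -0.31781906, -0.70492346]]), 't': array([ 0.34054086, -0.21750762,  1.56685364])}
top {'vfov': 44.09441734541255, 'cx': 320.56231913273314, 'cy': 235.7726945401491, 'R': array([[ 0.01798204, -0.99970704, -0.01620141],
       [-0.98182734, -0.014594  , -0.18921438],
       [ 0.18892251,  0.01930945, -0.98180213]]), 't': array([-0.0716604 ,  0.62062977,  1.46022792])}
wrist {'vfov': 69.91078674190172, 'cx': 322.84047624275604, 'cy': 242.9372313457217, 'T_tool_cam': array([[ 9.99999748e-01, -6.09832821e-04,  3.62403148e-04,
        -5.79923770e-04],
       [-5.14747656e-04, -2.72263127e-01,  9.62222700e-01,
        -1.42754570e-01],
       [-4.88125969e-04, -9.62222645e-01, -2.72263373e-01,
         7.00343171e-02],
       [ 0.00000000e+00,  0.00000000e+00,  0.00000000e+00,
         1.00000000e+00]])}
```

View pics/scene0.png

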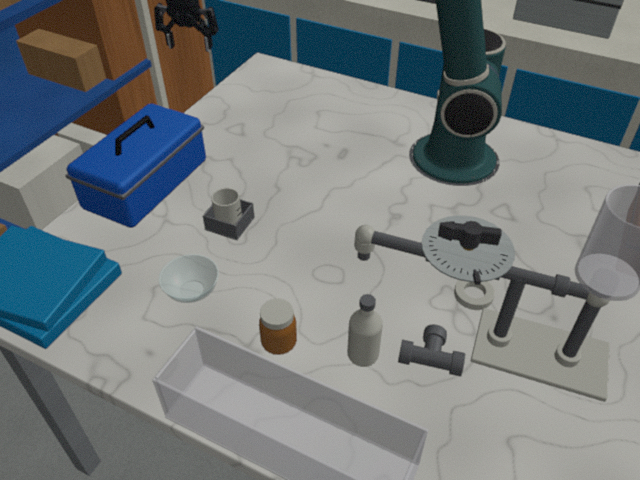

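View pics/top0.png

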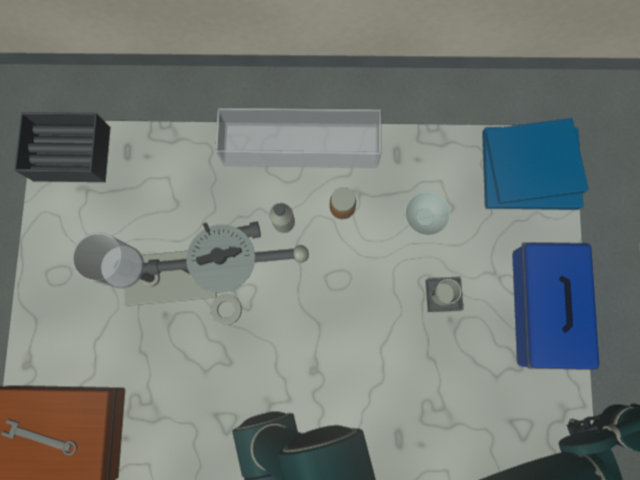

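View pics/wrist0.png

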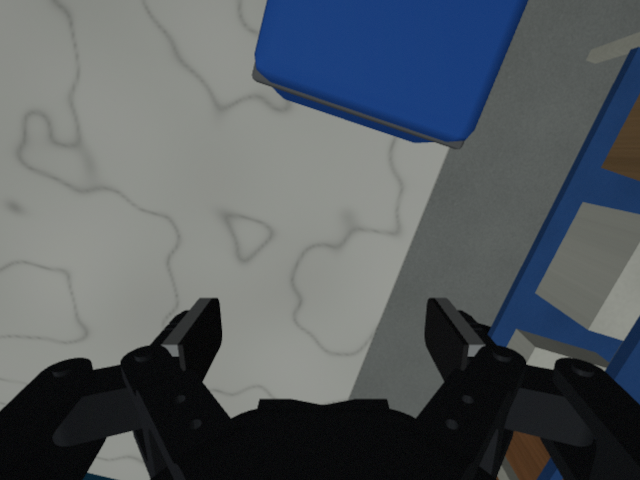

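```bash
cat > h.py <<'E'
import numpy as np, cv2, pickle
from scipy.spatial.transform import Rotation as Ro
def cam(c):
    f=240/np.tan(np.radians(c['vfov'])/2)
    K=np.array([[f,0,c['cx']],[0,f,c['cy']],[0,0,1]])
    if 'R' in c: return K,np.array(c['R']),np.array(c['t'])
    s=c['state'];T=np.eye(4);T[:3,:3]=Ro.from_rotvec(s['tcp_rot']).as_matrix();T[:3,3]=s['tool_pos']
    M=np.linalg.inv(T@c['T_tool_cam']);return K,M[:3,:3],M[:3,3]
def proj(c,X):
    K,R,t=cam(c);x=(np.atleast_2d(X)@R.T+t)@K.T;return x[:,:2]/x[:,2:]
def onz(c,uv,z):
    K,R,t=cam(c);d=(np.linalg.inv(K)@np.r_[uv,1.]);d=R.T@d;o=-R.T@t
    return o+d*(z-o[2])/d[2]
def tri(c1,u1,c2,u2):
    P=[];
    for c in(c1,c2):
        K,R,t=cam(c);P.append(K@np.c_[R,t])
    X=cv2.triangulatePoints(P[0],P[1],np.array(u1,float),np.array(u2,float));return X[:3,0]/X[3,0]
def crop(c,x0,y0,w,h,s,name):
    im=c['color'][y0:y0+h,x0:x0+w,::-1]
    cv2.imwrite(name,cv2.resize(im,None,fx=s,fy=s,interpolation=cv2.INTER_CUBIC))
def snap(names,tag):
    from workcell import sensors, read_camera
    d={}
    for n in names:
        s=sensors.read_state(); c=read_camera(n); c['state']=s; d[n]=c
        cv2.imwrite(f"pics/{n}{tag}.png",c['color'][:,:,::-1])
    pickle.dump(d,open(f'v{tag}.pkl','wb'));return d
E
python3 - <<'E'
from h import *
d=pickle.load(open('v0.pkl','rb'))
print(Ro.from_rotvec(d['top']['state']['tcp_rot']).as_matrix().round(3))
crop(d['top'],140,200,180,130,4,'pics/topcrop.png')
crop(d['top'],400,250,90,70,8,'pics/topcup.png')
crop(d['scene'],340,190,190,140,4,'pics/scrop.png')
crop(d['scene'],190,170,80,75,8,'pics/scup.png')
E
```

```text
[[ 0.302 -0.001  0.953]
 [-0.953  0.002  0.302]
 [-0.002 -1.     0.   ]]
```

View pics/topcrop.png

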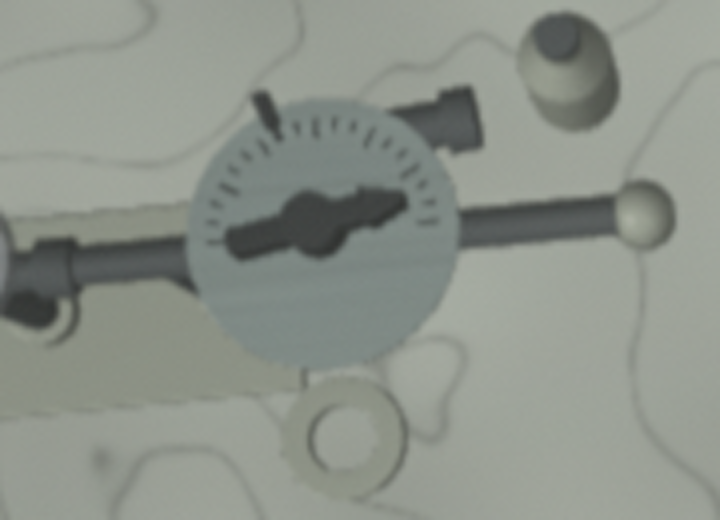

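View pics/topcup.png

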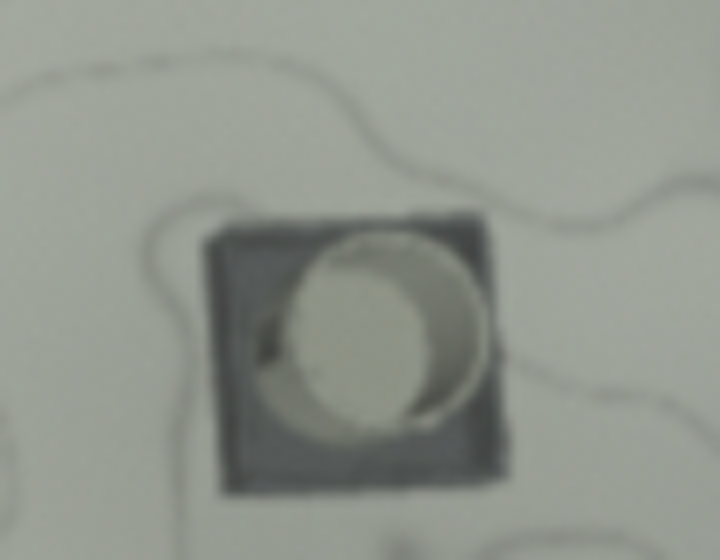

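View pics/scrop.png

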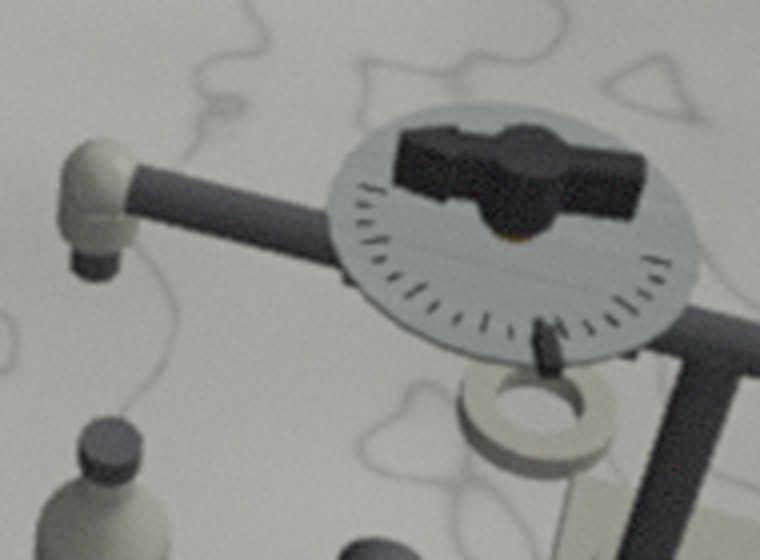

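View pics/scup.png

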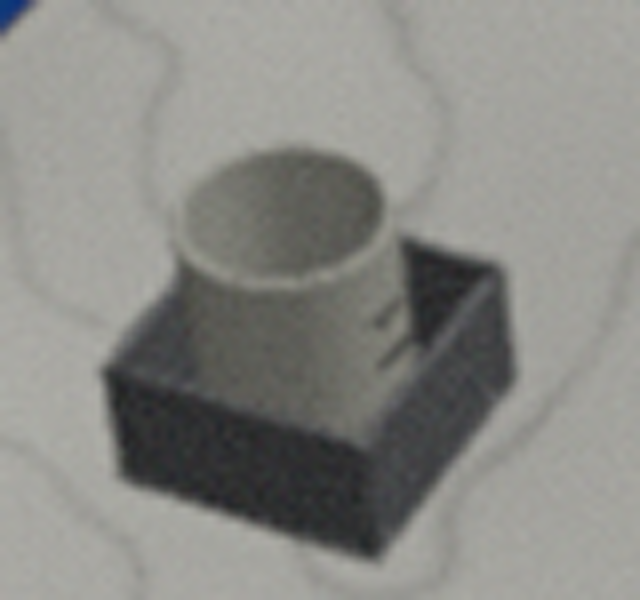

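```bash
python3 - <<'E'
from h import *
d=pickle.load(open('v0.pkl','rb'));T,S=d['top'],d['scene']
# cup rim
def pt(o,x,y,s): return np.array([o[0]+(x+.5)/s-.5,o[1]+(y+.5)/s-.5])
ct=pt((400,250),388,332,8); cs=pt((190,170),282,217,8)
for z in(.08,.085): print('cup',z,onz(T,ct,z),onz(S,cs,z))
print('tri',tri(T,ct,S,cs))
cad=[pt((400,250),*p,8) for p in[(207,237),(484,214),(506,474),(224,492)]]
print('caddy top corners',[onz(T,p,.045)[:2].round(4) for p in cad])
# plate by colour mask: bluish grey
for n,c,roi in(('top',T,(180,215,85,85)),('scene',S,(415,210,110,80))):
    x,y,w,h=roi; im=c['color'][y:y+h,x:x+w].astype(int)
    m=((im[...,2]-im[...,0])>8).astype(np.uint8)*255
    m=cv2.morphologyEx(m,cv2.MORPH_CLOSE,np.ones((9,9)))
    cn=max(cv2.findContours(m,cv2.RETR_EXTERNAL,cv2.CHAIN_APPROX_NONE)[0],key=cv2.contourArea)
    P=np.array([onz(c,p[0]+[x,y],.226)[:2] for p in cv2.convexHull(cn)])
    (cc,r)=cv2.minEnclosingCircle(P.astype(np.float32)); A=np.c_[2*P,np.ones(len(P))];s=np.linalg.lstsq(A,(P**2).sum(1),rcond=None)[0]
    print(n,'plate',cc,r,s[:2],np.sqrt(s[2]+s[:2]@s[:2]))
# hub top
print('hub',onz(T,pt((140,200),319,213,4),.27),onz(S,pt((340,190),532,150,4),.27))
# elbow ball, z~.19
bt=pt((140,200),642,214,4);bs=pt((340,190),97,175,4)
print('ball',tri(T,bt,S,bs),onz(T,bt,.19))
print('outlet end',onz(S,pt((340,190),95,270,4),.135))
for n,p in(('tip',(408,203)),('tailmid',(232,244))): print(n,onz(T,pt((140,200),*p,4),.27))
for n,p in(('nose',(277,135)),('outer',(262,93))): print('idx',n,onz(T,pt((140,200),*p,4),.237))
E
```

```text
cup 0.08 [ 0.48307368 -0.37970616  0.08      ] [ 0.47769318 -0.38151001  0.08      ]
cup 0.085 [ 0.48256922 -0.37872336  0.085     ] [ 0.48233139 -0.37779692  0.085     ]
tri [ 0.48234757 -0.37833143  0.08488869]
caddy top corners [array([ 0.5159, -0.3299]), array([ 0.5246, -0.4178]), array([ 0.4425, -0.4226]), array([ 0.4354, -0.334 ])]Traceback (most recent call last):
  File "<stdin>", line 15, in <module>
ValueError: max() iterable argument is empty
```

```bash
python3 - <<'E'
from h import *
d=pickle.load(open('v0.pkl','rb'));T,S=d['top'],d['scene']
def pt(o,x,y,s): return np.array([o[0]+(x+.5)/s-.5,o[1]+(y+.5)/s-.5])
print(T['color'][275,225],T['color'][300,250],S['color'][225,440],S['color'][300,420])
def circ(P):
    A=np.c_[2*P,np.ones(len(P))];s=np.linalg.lstsq(A,(P**2).sum(1),rcond=None)[0];return s[:2].round(4),np.sqrt(s[2]+s[:2]@s[:2])
# plate edge picks
tp=[(190,238),(222,150),(330,98),(400,125),(459,230),(445,285),(395,345),(325,370),(245,345),(205,300)]
print('top',circ(np.array([onz(T,pt((140,200),*p,4),.226)[:2] for p in tp])))
sp=[(327,200),(355,142),(430,109),(500,103),(590,128),(660,180),(698,255),(670,320)]
print('scene',circ(np.array([onz(S,pt((340,190),*p,4),.226)[:2] for p in sp])))
print('hub',onz(T,pt((140,200),319,213,4),.27),onz(S,pt((340,190),532,150,4),.27),tri(T,pt((140,200),319,213,4),S,pt((340,190),532,150,4)))
bt=pt((140,200),642,214,4);bs=pt((340,190),97,175,4)
print('ball',tri(T,bt,S,bs),onz(T,bt,.19))
print('outlet end',onz(S,pt((340,190),95,270,4),.135))
for n,p in(('tip',(408,203)),('tailmid',(232,244))): print(n,onz(T,pt((140,200),*p,4),.27))
for n,p in(('nose',(277,135)),('outer',(262,93))): print('idx',n,onz(T,pt((140,200),*p,4),.237))
E
```

```text
[125 136 132] [142 147 139] [50 48 47] [168 169 164]
top (array([0.5352, 0.161 ]), np.float64(0.07645242471590848))
scene (array([0.5355, 0.161 ]), np.float64(0.07724927905532575))
hub [0.53955562 0.1556986  0.27      ] [0.53355873 0.16256571 0.27      ] [0.53814652 0.15929203 0.27272168]
ball [ 0.55422837 -0.01796883  0.19386879] [ 0.55465705 -0.01724236  0.19      ]
outlet end [ 0.55611405 -0.01537283  0.135     ]
tip [0.54585894 0.1070189  0.27      ]
tailmid [0.52164774 0.20259162 0.27      ]
idx nose [0.58917851 0.18816121 0.237     ]
idx outer [0.61336396 0.19802122 0.237     ]
```

```bash
python3 - <<'E'
from h import *
d=pickle.load(open('v0.pkl','rb'));T,S=d['top'],d['scene']
print('toolbox corner tri (nearest robot/cup) ',tri(T,(514,250),S,(204,124)),tri(T,(520,366),S,(155,106)),tri(T,(568,328),S,(120,152)),tri(T,(591,244),S,(70,178)))
def pt(o,x,y,s): return np.array([o[0]+(x+.5)/s-.5,o[1]+(y+.5)/s-.5])
print('bottle cap',onz(T,pt((140,200),558,38,4),.16),'jar',onz(T,(342,195),.09), 'bowl',onz(T,(428,212),.05),'flange',onz(T,(228,309),.018))
print('table marks', onz(T,(514,250),.12))
E
```

```text
toolbox corner tri (nearest robot/cup)  [ 0.52545596 -0.43070503  0.29936033] [ 0.34846368 -0.57458783  0.17849315] [ 0.41618808 -0.70521312  0.04684347] [ 0.59755331 -0.72369339  0.09561596]
bottle cap [0.66620141 0.0377088  0.16      ] jar [ 0.72201333 -0.11465005  0.09      ] bowl [ 0.69022812 -0.33844517  0.05      ] flange [0.43376529 0.17454248 0.018     ]
table marks [ 0.58166865 -0.53398744  0.12      ]
```

Emit:
arm_command([
  [0,0,0,0.1],
  [0,0,0,0.097],
  [-0.045,0,0.005,0],
  [-0.045,0,0.01,0],
  [-0.045,0,0.02,0],
  [-0.045,0,0.03,0],
  [-0.035,0,0.045,0],
  [-0.0175,0,0.05,0],
  [0,0,0.05,0],
  [0,0,0.05,0],
  [0,0,0.0463,0],
  [0,0,0,0],
], fingers=0.0854, newtons=25)

```text
time: 1.65
tool_pos: [0.4854, -0.3778, 0.2306]
tcp_rot: [-1.26, 1.126, -1.125]
wrist_force: [0.2, -0.7, 0.3]
width: 1.002
```

```bash
python3 - <<'E'
from h import *
d=snap(['wrist','top'],'1');s=d['wrist']['state'];print(s['tool_pos'],Ro.from_rotvec(s['tcp_rot']).as_matrix().round(3),s['q'].round(3))
E
```

```text
[ 0.48539303 -0.37784385  0.23055828] [[ 0.113  0.     0.994]
 [-0.994  0.001  0.113]
 [-0.001 -1.     0.   ]] [-7.020e-01  1.520e-01  1.739e+00  1.000e-03  1.251e+00  7.550e-01]
```

View pics/wrist1.png

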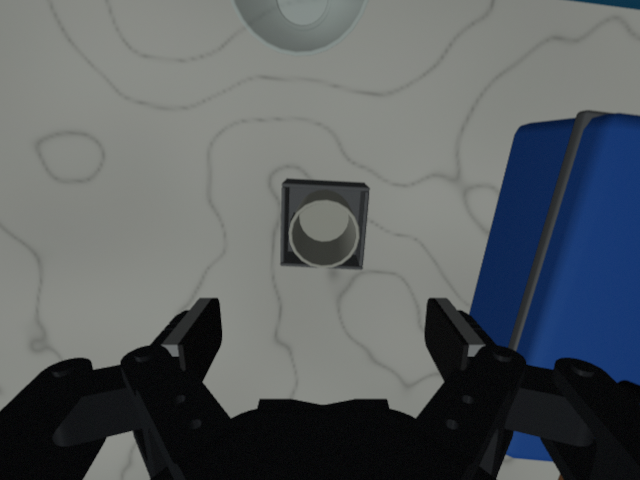

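```bash
python3 - <<'E'
from h import *
d=pickle.load(open('v1.pkl','rb'));W=d['wrist']
print(onz(W,(323.5,233.5),.085), 'L',onz(W,(288.5,233),.085),'R',onz(W,(358.5,233),.085),'t',onz(W,(323.5,199.5),.085),'b',onz(W,(323.5,268),.085))
R=Ro.from_rotvec(W['state']['tcp_rot']).as_matrix()
print(R.T@(np.array([.4825,-.3783,.06])-W['state']['tool_pos']))
E
```

```text
[ 0.48226601 -0.37801636  0.085     ] L [ 0.47930503 -0.34786021  0.085     ] R [ 0.48611376 -0.40807053  0.085     ] t [ 0.511618   -0.37468314  0.085     ] b [ 0.4507673  -0.38159338  0.085     ]
[ 0.00023893  0.17055764 -0.00295596]
```

Emit:
arm_command([
  [0,0.03,-0.003,0],
  [0,0.04,0,0],
  [0,0.04,0,0],
  [0,0.04,0,0],
  [0,0.02,0,0],
  [0,0.0115,0,0],
  [0,0,0,0],
])

```text
time: 2.62
tool_pos: [0.4796, -0.3794, 0.0499]
tcp_rot: [-1.259, 1.128, -1.128]
wrist_force: [1.0, 0.8, 0.7]
width: 1.002
```

Emit:
arm_command([
  [0,0,0,0],
  [0,0,0,0],
  [0,0,0,0],
  [0,0,0,0],
  [0,0,0,0],
  [0,0,0,0],
], fingers=0.05, newtons=25)

```text
time: 3.38
tool_pos: [0.4811, -0.3799, 0.0518]
tcp_rot: [-1.259, 1.125, -1.13]
wrist_force: [-0.2, 1.3, 6.2]
width: 0.705
```

```bash
python3 - <<'E'
from h import *
d=snap(['wrist','scene'],'2');s=d['wrist']['state'];print(s['tool_pos'],s['width'],s['wrist_force'],s['time'])
E
```

```text
[ 0.48105457 -0.3799077   0.05175947] 0.704927281631107 [-0.21393208  1.29256659  6.15404099] 3.375
```

View pics/wrist2.png

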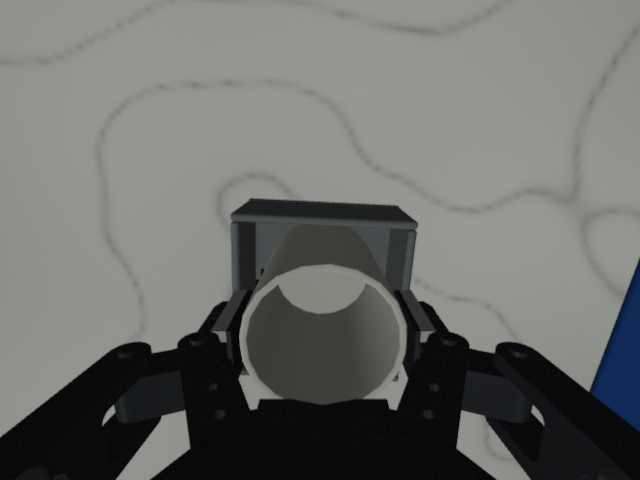

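View pics/scene2.png

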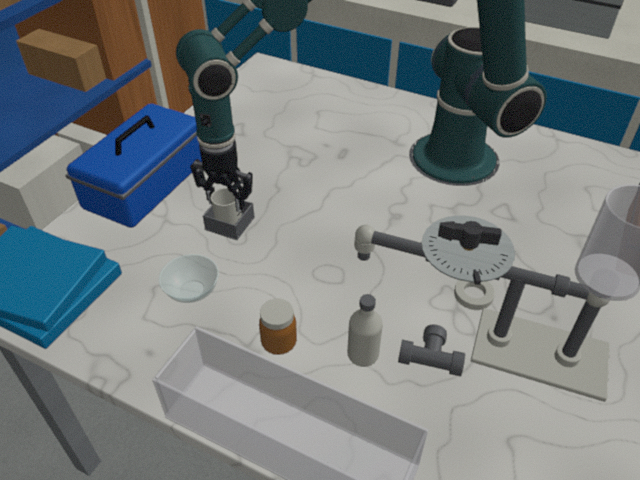

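Emit:
arm_command([
  [0,-0.01,0,0],
  [0,-0.02,0,0],
  [0,-0.03,0,0],
  [0,-0.025,0,0],
  [-0.02,0,0.008,0],
  [-0.035,0,0.014,0],
  [-0.04,0,0.017,0],
  [-0.04,0,0.017,0],
  [-0.04,0,0.017,0],
  [-0.04,0,0.017,0],
  [-0.035,0,0.015,0],
  [-0.018,0,0.008,0],
  [0,0,0,0],
  [0,0,0,0],
])

```text
time: 5.22
tool_pos: [0.5624, -0.1009, 0.1345]
tcp_rot: [-1.26, 1.128, -1.128]
wrist_force: [0.1, -0.5, -0.6]
width: 0.703
```

```bash
python3 - <<'E'
from h import *
d=snap(['wrist','scene','top'],'3');s=d['wrist']['state'];print(s['tool_pos'],s['width'],s['wrist_force'],s['time'],Ro.from_rotvec(s['tcp_rot']).as_matrix().round(3))
crop(d['scene'],300,120,180,150,4,'pics/sc3.png')
crop(d['top'],250,200,150,120,5,'pics/tc3.png')
E
```

```text
[ 0.56241365 -0.1009319   0.1345118 ] 0.7025279978961155 [ 0.14895648 -0.45470265 -0.59117662] 5.225 [[ 0.109 -0.001  0.994]
 [-0.994 -0.     0.109]
 [ 0.    -1.    -0.001]]
```

View pics/wrist3.png

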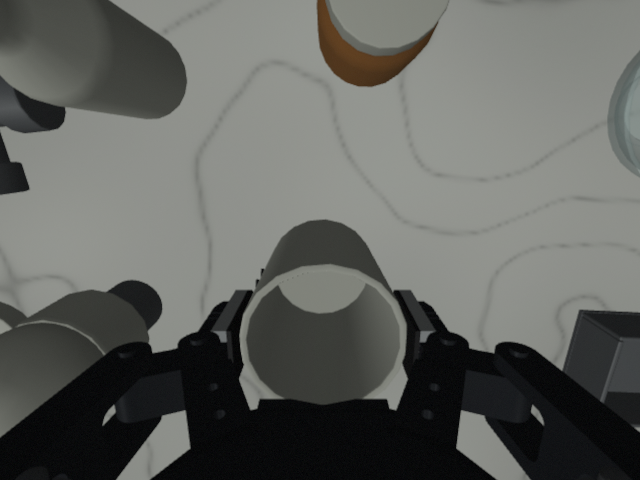

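View pics/sc3.png

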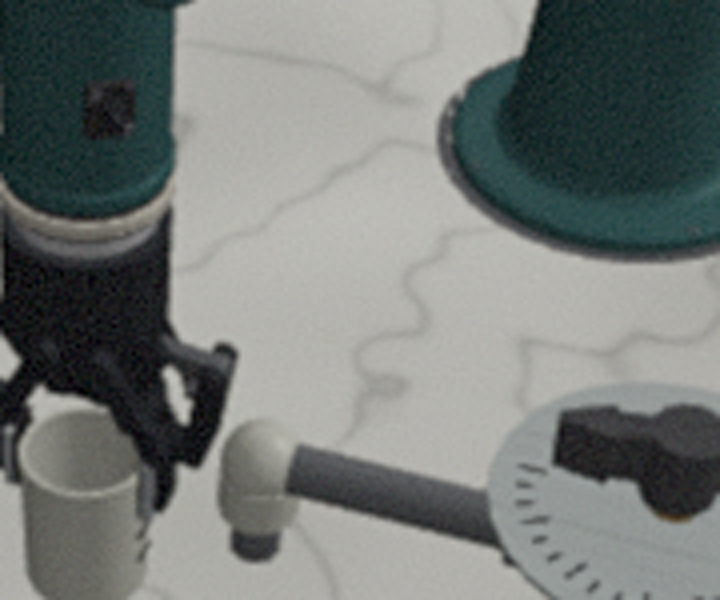

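View pics/tc3.png

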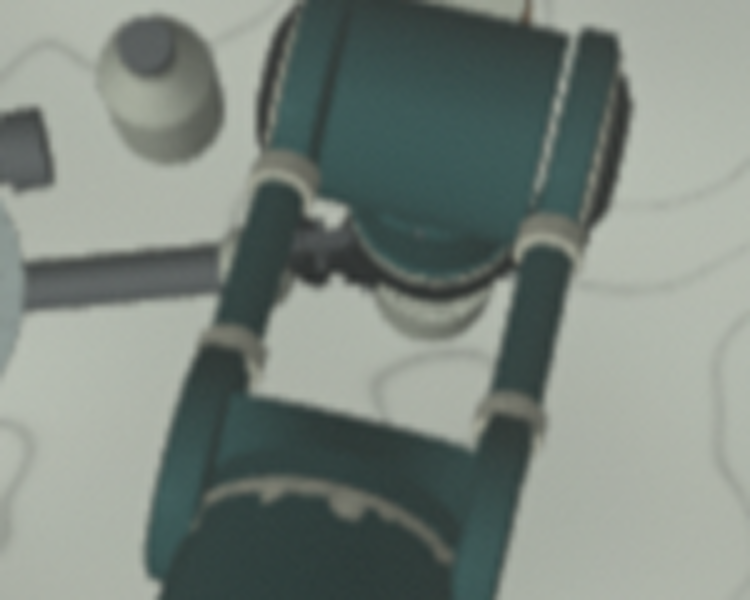

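```bash
python3 - <<'E'
from h import *
d=pickle.load(open('v3.pkl','rb'));S=d['scene'];W=d['wrist'];s=W['state']
R=Ro.from_rotvec(s['tcp_rot']).as_matrix();p0=s['tool_pos']
def inpl(c,uv,z):
    K,Rc,t=cam(c);dd=Rc.T@np.linalg.inv(K)@np.r_[uv,1.];o=-Rc.T@t
    a=R.T@(o-p0);b=R.T@dd;return (a+b*(z-a[2])/b[2]).round(4)
for n,p in dict(ktop=(235,352),klow=(212,462),kmid=(225,410),tip=(158,512),fing_low_out=(172,490),bodyR=(170,330),bodyL=(5,330)).items():
    uv=(300+(p[0]+.5)/4-.5,120+(p[1]+.5)/4-.5); print(n,inpl(S,uv,0.),inpl(S,uv,0.011))
# outlet from wrist view: dark opening at (138,305)
print('outlet wrist', onz(W,(138,306),.135)); print(onz(W,(136,304),.135),onz(W,(139,310),.135))
print(onz(S,(340+94/4,190+268/4),.135),onz(S,(300+255/4.,120+548/4.),.135))
crop(d['wrist'],0,240,200,150,4,'pics/wc3.png')
E
```

```text
ktop [-0.0694 -0.1162  0.    ] [-0.0725 -0.1264  0.011 ]
klow [-0.0617 -0.0467 -0.    ] [-0.0649 -0.0579  0.011 ]
kmid [-0.0664 -0.0807 -0.    ] [-0.0695 -0.0914  0.011 ]
tip [-0.0366 -0.0051  0.    ] [-0.0402 -0.0169  0.011 ]
fing_low_out [-0.0431 -0.022   0.    ] [-0.0466 -0.0336  0.011 ]
bodyR [-0.0393 -0.1196  0.    ] [-0.0429 -0.1297  0.011 ]
bodyL [ 0.0389 -0.0952 -0.    ] [ 0.0343 -0.1057  0.011 ]
outlet wrist [ 0.55312178 -0.01678551  0.135     ]
[ 0.55402745 -0.01592151  0.135     ] [ 0.55115268 -0.01716412  0.135     ]
[ 0.5557139  -0.01529654  0.135     ] [ 0.55550194 -0.01488111  0.135     ]
```

View pics/wc3.png

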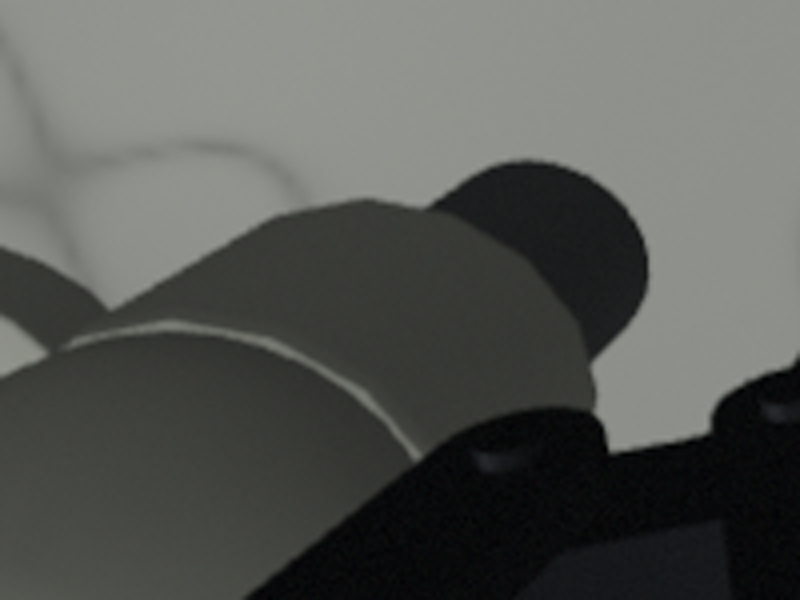

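Emit:
arm_command([
  [0.015,0,0,0],
  [0,0,0,0.178],
  [0,0,0,0.178],
  [0,0,0,0.178],
  [0,0,0,0.178],
  [0,0,0,0.178],
  [0,0,0,0.18],
  [0,0,0,0],
])

```text
time: 6.38
tool_pos: [0.5645, -0.1166, 0.1349]
tcp_rot: [-0.591, 1.872, -1.872]
wrist_force: [0.1, 0.2, -1.3]
width: 0.708
```

```bash
python3 - <<'E'
from h import *
d=snap(['wrist','scene'],'4');s=d['wrist']['state'];R=Ro.from_rotvec(s['tcp_rot']).as_matrix()
print(s['tool_pos'],s['width'],s['q'].round(3),R.round(3))
print(R.T@(np.array([.5633,-.0911,.0475])-s['tool_pos']))
crop(d['scene'],300,120,180,150,4,'pics/sc4.png')
E
```

```text
[ 0.56452186 -0.11661057  0.1348571 ] 0.708003456795341 [-0.247  0.158  1.917 -0.     1.066  2.284] [[-0.819  0.     0.574]
 [-0.574 -0.    -0.819]
 [ 0.    -1.     0.   ]]
[-0.01364364  0.08734732 -0.02162961]
```

View pics/wrist4.png

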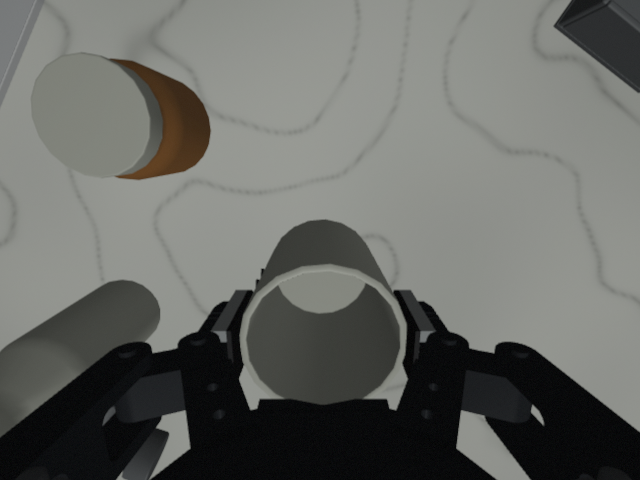

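View pics/sc4.png

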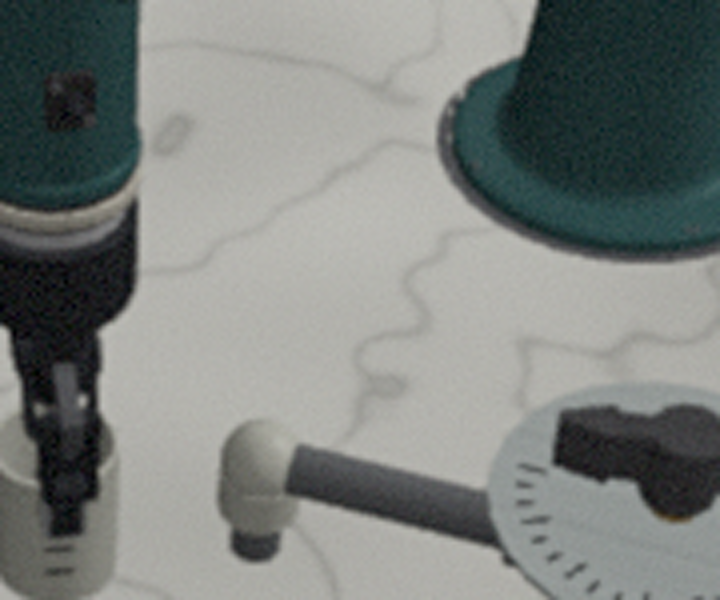

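Emit:
arm_command([
  [-0.0136,0,-0.0216,0],
  [0,0.025,0,0],
  [0,0.025,0,0],
  [0,0.02,0,0],
  [0,0.01,0,0],
  [0,0.003,0,0],
  [0,0,0,0],
])

```text
time: 7.35
tool_pos: [0.5637, -0.09, 0.0523]
tcp_rot: [-0.59, 1.872, -1.872]
wrist_force: [0.4, -0.5, -0.8]
width: 0.708
```

Emit:
arm_command([
  [0,0.002,0,0],
  [0,0.001,0,0],
  [0,0,0,0],
])

```text
time: 7.72
tool_pos: [0.5633, -0.0898, 0.049]
tcp_rot: [-0.59, 1.872, -1.873]
wrist_force: [-0.0, -0.1, -1.1]
width: 0.711
```

Emit:
arm_command([
  [0,0.001,0,0],
  [0,0.001,0,0],
  [0,0,0,0],
])

```text
time: 8.1
tool_pos: [0.5637, -0.09, 0.0479]
tcp_rot: [-0.59, 1.872, -1.873]
wrist_force: [-2.1, 0.8, 6.4]
width: 0.703
```

Emit:
arm_command([
  [0,0,0,0],
  [0,0,0,0],
  [0,0,0,0],
  [0,0,0,0],
], fingers=0.0854)

```text
time: 8.6
tool_pos: [0.5631, -0.0898, 0.0466]
tcp_rot: [-0.59, 1.873, -1.873]
wrist_force: [-0.0, 0.3, -0.4]
width: 1.001
```

Emit:
arm_command([
  [0,-0.02,0,0],
  [0,-0.03,0,0],
  [0,-0.03,0,0],
  [0,-0.03,0,0],
  [0,0,0,0],
])

```text
time: 9.22
tool_pos: [0.5655, -0.0903, 0.1599]
tcp_rot: [-0.584, 1.868, -1.874]
wrist_force: [1.3, -0.8, -0.1]
width: 1.0
```

```bash
python3 - <<'E'
from h import *
d=snap(['wrist','scene','top'],'5');s=d['wrist']['state'];R=Ro.from_rotvec(s['tcp_rot']).as_matrix()
print(s['tool_pos'],s['width'],s['q'].round(3),s['wrist_force'])
crop(d['scene'],280,180,180,150,4,'pics/sc5.png')
E
```

```text
[ 0.56553182 -0.09025621  0.15994262] 0.9996563978343108 [-0.202  0.123  1.907  0.     1.105  2.329] [ 1.33934124 -0.80902959 -0.11065987]
```

View pics/wrist5.png

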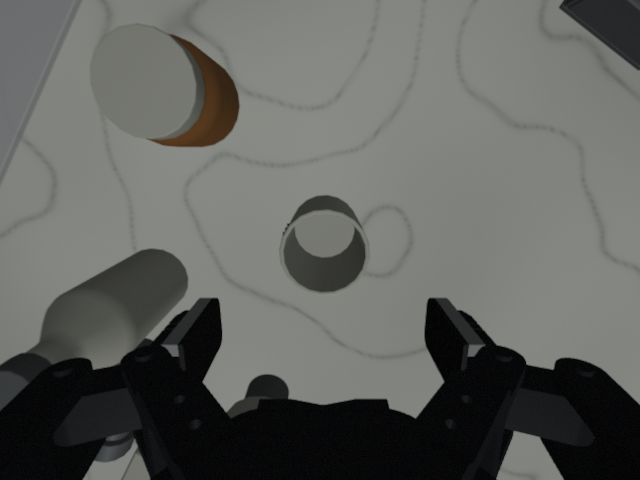

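View pics/sc5.png

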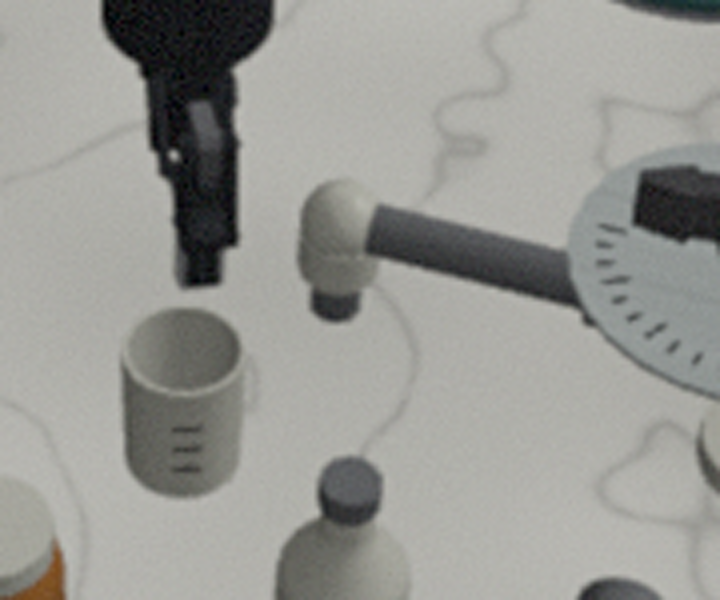

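View pics/top5.png

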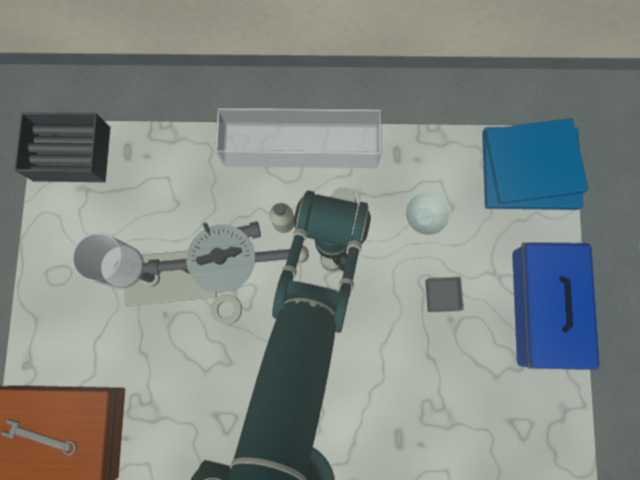

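```bash
python3 - <<'E'
from h import *
d=pickle.load(open('v5.pkl','rb'));S=d['scene'];W=d['wrist']
g=lambda x,y:(280+(x+.5)/4-.5,180+(y+.5)/4-.5)
print('rim S',onz(S,g(183,351),.08),'W',onz(W,(324,250.5),.08),[onz(W,p,.08)[:2].round(4) for p in((280,250),(368,250),(324,209),(324,292))])
o=onz(S,g(334,303),.135);print('outlet',o)
a=np.linspace(0,2*np.pi,40)
def fit(c,cen,r,z): return proj(c,np.c_[cen[0]+r*np.cos(a),cen[1]+r*np.sin(a),0*a+z])
im=cv2.resize(S['color'][180:330,280:460,::-1],None,fx=4,fy=4,interpolation=cv2.INTER_CUBIC)
for cen,r,z in(((.5637,-.0905),.031,.08),((.555,-.0155),.012,.135),((.555,-.0155),.019,.16)):
    p=(fit(S,cen,r,z)-[280,180]+.5)*4-.5
    cv2.polylines(im,[p.round().astype(int)],True,(0,0,255))
cv2.imwrite('pics/fit5.png',im)
E
```

```text
rim S [ 0.56607627 -0.08920001  0.08      ] W [ 0.56662419 -0.09059983  0.08      ] [array([ 0.5913, -0.0738]), array([ 0.5424, -0.108 ]), array([ 0.5829, -0.1139]), array([ 0.5492, -0.0657])]
outlet [ 0.55219737 -0.01763412  0.135     ]
```

View pics/fit5.png

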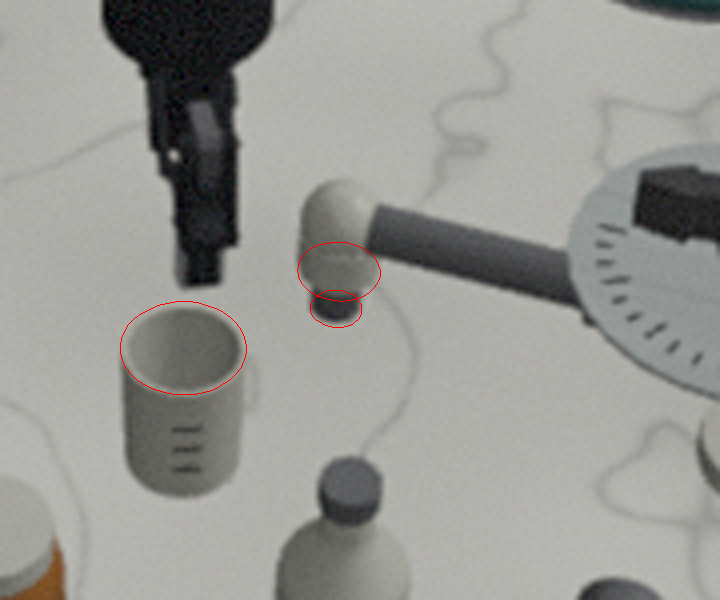

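Emit:
arm_command([
  [0.025,0,0.014,0],
  [0.025,0,0.0145,0],
  [0.025,0,0.0145,0],
  [0,0,0,0.12],
  [0,0.03,0,0],
  [0,0.03,0,0],
  [0,0.02,0,0],
  [0,0,0,0],
])

```text
time: 10.38
tool_pos: [0.5232, -0.1669, 0.073]
tcp_rot: [-0.494, 1.954, -1.945]
wrist_force: [0.5, 0.4, -0.6]
width: 1.005
```

```bash
python3 - <<'E'
from h import *
d=snap(['wrist','scene','top'],'6');s=d['wrist']['state'];R=Ro.from_rotvec(s['tcp_rot']).as_matrix()
print(s['tool_pos'],R.round(3).tolist(),s['q'].round(3),s['wrist_force'])
c=np.array([.566,-.0897,.027]);print(R.T@(c-s['tool_pos']))
crop(d['scene'],280,180,180,150,4,'pics/sc6.png')
E
```

```text
[ 0.52322192 -0.16686292  0.07302234] [[-0.882, -0.007, 0.471], [-0.471, 0.003, -0.882], [0.005, -1.0, -0.006]] [-0.354  0.185  2.015  0.     0.949  2.297] [ 0.48232812  0.4129349  -0.60438597]
[-0.07432348  0.04591769 -0.04764161]
```

View pics/sc6.png

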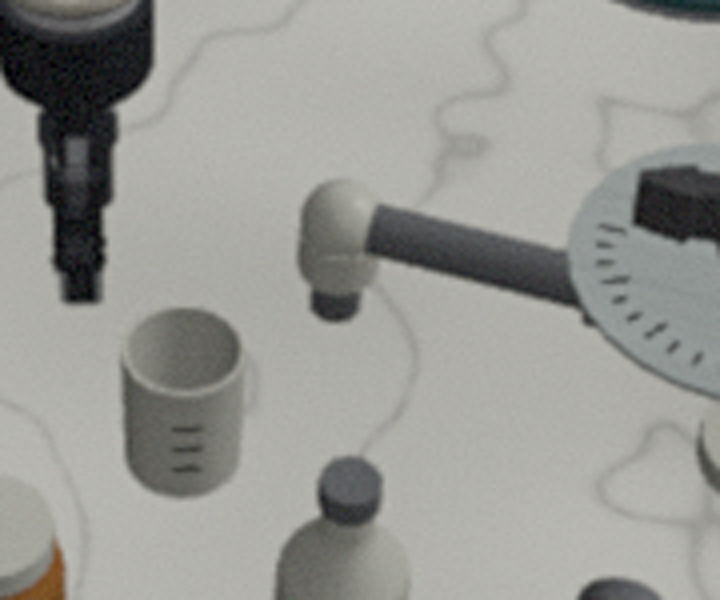

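View pics/wrist6.png

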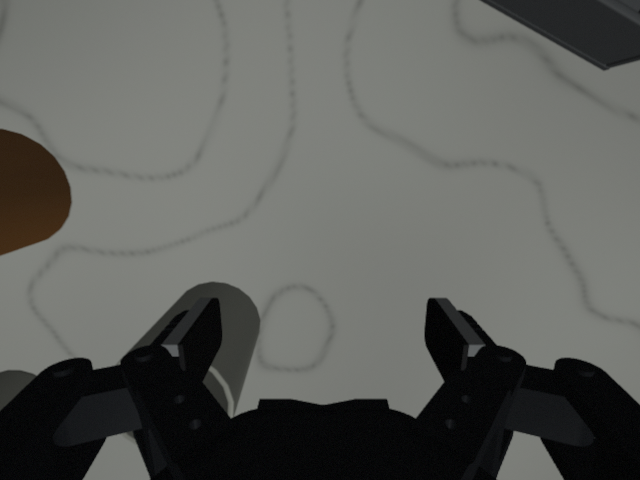

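Emit:
arm_command([
  [0,0.02,0,0],
  [0,0.02,0,0],
  [0,0.006,0,0],
  [0,0,0,0],
  [0,0,0,0],
])

```text
time: 11.15
tool_pos: [0.5274, -0.1684, 0.032]
tcp_rot: [-0.486, 1.945, -1.948]
wrist_force: [-0.4, -0.3, 0.1]
width: 0.999
```

```bash
python3 - <<'E'
from h import *
d=snap(['wrist','scene'],'7');s=d['wrist']['state'];R=Ro.from_rotvec(s['tcp_rot']).as_matrix()
print(s['tool_pos'],R.round(3).tolist(),s['q'].round(3),s['wrist_force'])
c=np.array([.566,-.0897,.027]);print(R.T@(c-s['tool_pos']))
crop(d['scene'],280,180,180,150,4,'pics/sc7.png')
E
```

```text
[ 0.52737267 -0.16836525  0.03195257] [[-0.882, 0.002, 0.471], [-0.471, -0.001, -0.882], [-0.001, -1.0, 0.002]] [-0.354  0.243  2.036 -0.     0.861  2.297] [-0.40567473 -0.29683802  0.10461437]
[-0.07112977  0.00496954 -0.05119258]
```

View pics/sc7.png

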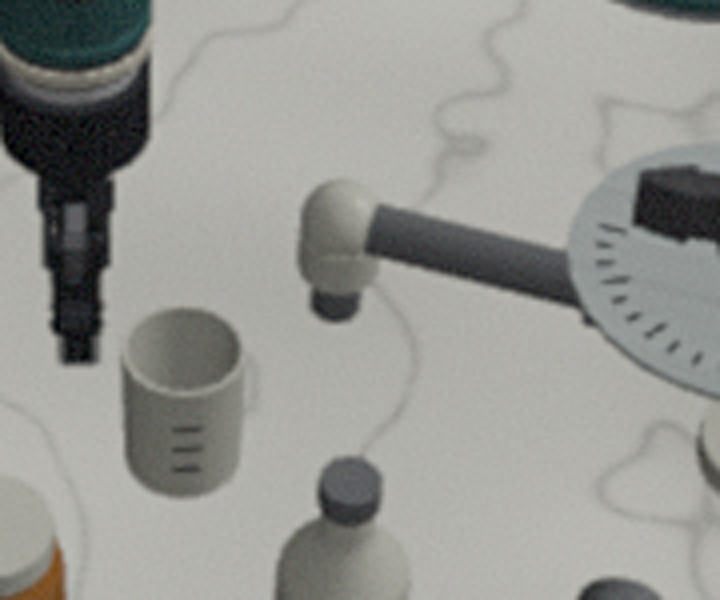

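Emit:
arm_command([
  [0,0.005,0,0],
  [-0.0012,0,-0.0038,0],
  [-0.0012,0,-0.0038,0],
  [-0.0012,0,-0.0038,0],
  [-0.0012,0,-0.0038,0],
  [-0.0012,0,-0.0038,0],
  [0,0,0,0],
])

```text
time: 12.12
tool_pos: [0.5249, -0.1493, 0.0276]
tcp_rot: [-0.483, 1.943, -1.949]
wrist_force: [0.2, -3.4, 5.4]
width: 1.001
```

```bash
cat > look.py <<'E'
import sys
from h import *
tag=sys.argv[1]
d=snap(['wrist','scene'],tag);s=d['wrist']['state'];R=Ro.from_rotvec(s['tcp_rot']).as_matrix()
print(s['time'],s['tool_pos'],s['q'].round(3),s['wrist_force'].round(1))
c=d['scene'];im=c['color'][180:330,280:460,::-1]
cv2.imwrite(f'pics/sc{tag}.png',cv2.resize(im,None,fx=4,fy=4,interpolation=cv2.INTER_CUBIC))
E
python3 look.py 8
```

```text
12.125 [ 0.52489513 -0.14933138  0.0275963 ] [-3.220e-01  2.340e-01  2.057e+00 -1.000e-03  8.460e-01  2.329e+00] [ 0.2 -3.4  5.4]
```

View pics/sc8.png

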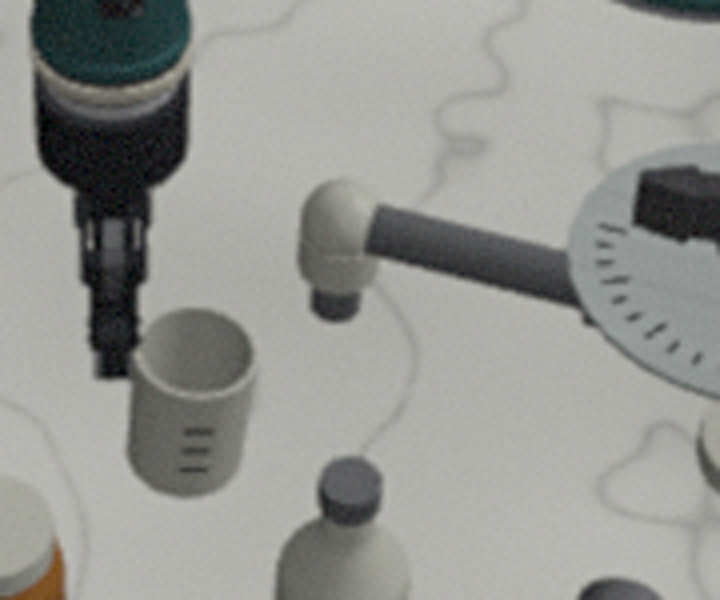

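Emit:
arm_command([
  [0.0006,0,0.0019,0],
  [0.0012,0,0.0038,0],
  [0.0012,0,0.0038,0],
  [0.003,0,0.01,0],
  [0.003,0,0.01,0],
  [0,0,0,0],
])

```text
time: 12.98
tool_pos: [0.529, -0.1797, 0.0258]
tcp_rot: [-0.486, 1.948, -1.948]
wrist_force: [0.4, -0.3, 0.2]
width: 0.996
```

```bash
python3 look.py 9
```

```text
12.975 [ 0.52901987 -0.17972028  0.02578649] [-0.372  0.261  2.027 -0.     0.854  2.28 ] [ 0.4 -0.3  0.2]
```

View pics/sc9.png

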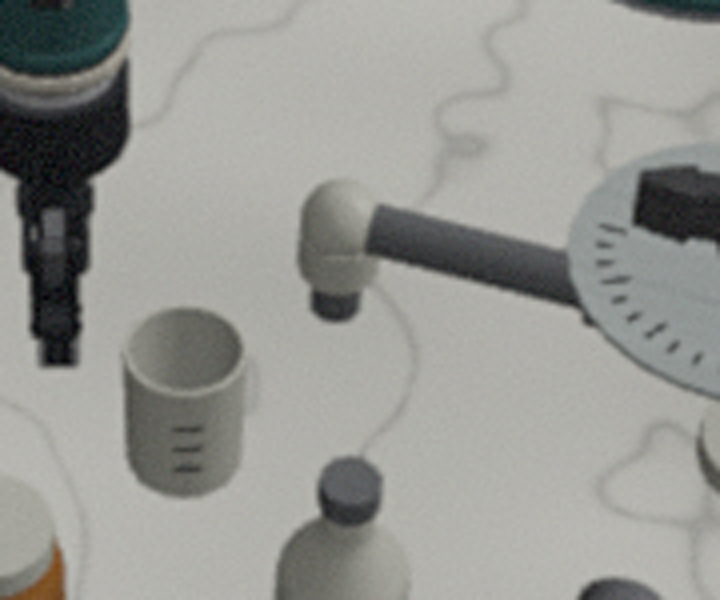

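Emit:
arm_command([
  [0,-0.03,0,0],
  [0,-0.04,0,0],
  [0,-0.04,0,0],
  [0,-0.024,0,0],
  [-0.025,0,-0.021,0],
  [-0.025,0,-0.021,0],
  [-0.0253,0,-0.0206,0],
  [0,0,0,0],
  [0,0,0,0],
])

```text
time: 14.2
tool_pos: [0.5652, -0.0881, 0.1596]
tcp_rot: [-0.489, 1.947, -1.947]
wrist_force: [0.4, -0.3, 0.3]
width: 1.003
```

```bash
python3 look.py 10; python3 - <<'E'
from h import *
d=pickle.load(open('v10.pkl','rb'));W=d['wrist'];s=W['state'];R=Ro.from_rotvec(s['tcp_rot']).as_matrix()
im=W['color'].copy(); 
cv2.imwrite('pics/wc10.png',cv2.resize(im[180:330,240:420,::-1],None,fx=4,fy=4))
E
```

```text
14.2 [ 0.56523197 -0.08805015  0.15955665] [-1.980e-01  1.270e-01  1.903e+00 -1.000e-03  1.112e+00  2.453e+00] [ 0.4 -0.3  0.3]
```

View pics/wc10.png

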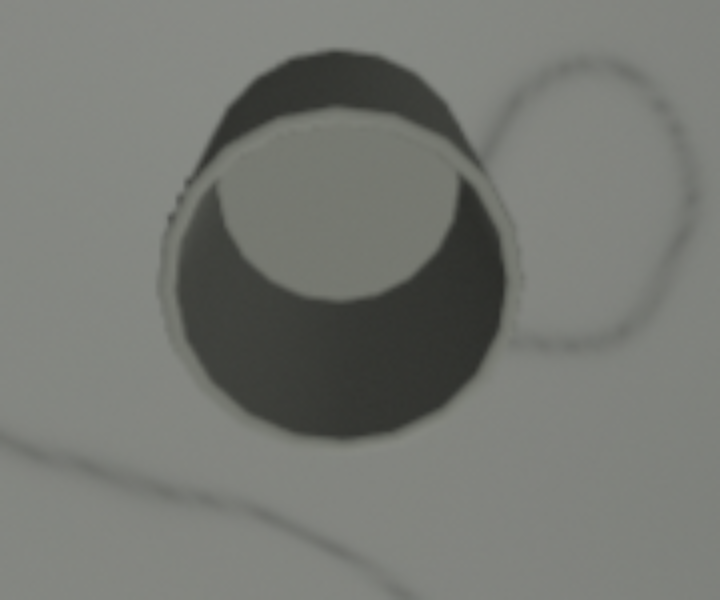

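```bash
python3 - <<'E'
from h import *
d=pickle.load(open('v10.pkl','rb'));W=d['wrist'];s=W['state'];R=Ro.from_rotvec(s['tcp_rot']).as_matrix()
X=onz(W,(324.4,248.7),.08);print(X,R.T@(X-s['tool_pos']))
t=np.array([.553,-.017]);u=np.array([-.469,.883])
p=t-.068*u;print('place',p, R.T@np.r_[p-X[:2],0])
E
```

```text
[ 0.56607719 -0.08963751  0.08      ] [-5.78603922e-05  7.95565258e-02  1.80282994e-03]
place [ 0.584892 -0.077044] [-2.25308433e-02 -1.73276103e-05 -2.22584972e-03]
```

Emit:
arm_command([
  [0,0.03,0.0018,0],
  [0,0.04,0,0],
  [0,0.03,0,0],
  [0,0.012,0,0],
  [0,0,0,0],
])

```text
time: 14.92
tool_pos: [0.5658, -0.09, 0.0472]
tcp_rot: [-0.488, 1.949, -1.948]
wrist_force: [0.4, -0.5, 1.4]
width: 0.999
```

Emit:
arm_command([
  [0,0,0,0],
  [0,0,0,0],
  [0,0,0,0],
  [0,0,0,0],
  [0,-0.005,0,0],
  [0,-0.006,0,0],
  [-0.007,0,-0.001,0],
  [-0.008,0,-0.001,0],
  [-0.0075,0,0,0],
  [0,0.005,0,0],
  [0,0.005,0,0],
  [0,0,0,0],
], fingers=0.05)

```text
time: 16.42
tool_pos: [0.585, -0.0774, 0.0492]
tcp_rot: [-0.489, 1.948, -1.947]
wrist_force: [-2.5, 0.4, 5.6]
width: 0.7
```

Emit:
arm_command([
  [0,0,0,0],
  [0,0,0,0],
  [0,0,0,0],
  [0,-0.02,0,0],
  [0,-0.03,0,0],
  [0,-0.03,0,0],
  [0,-0.03,0,0],
  [0,0,0,0],
  [0,0,0,0],
], fingers=0.0854)

```text
time: 17.55
tool_pos: [0.5853, -0.0772, 0.1591]
tcp_rot: [-0.487, 1.947, -1.947]
wrist_force: [-0.9, -0.2, -0.3]
width: 1.0
```

```bash
python3 look.py 11; python3 - <<'E'
from h import *
d=pickle.load(open('v11.pkl','rb'));W=d['wrist']
cv2.imwrite('pics/wc11.png',cv2.resize(W['color'][180:330,240:420,::-1],None,fx=4,fy=4))
E
```

```text
17.55 [ 0.58525666 -0.07717653  0.15907857] [-0.173  0.161  1.866  0.     1.115  2.478] [-0.9 -0.2 -0.3]
```

View pics/wc11.png

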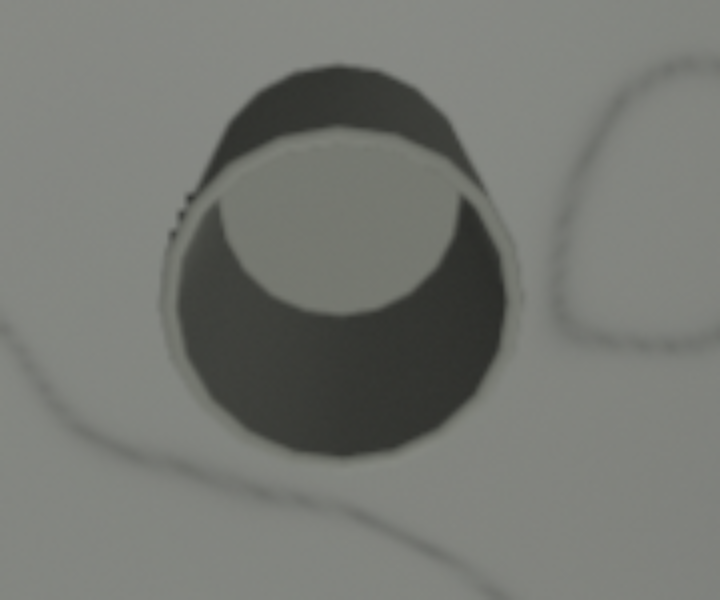

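View pics/sc11.png

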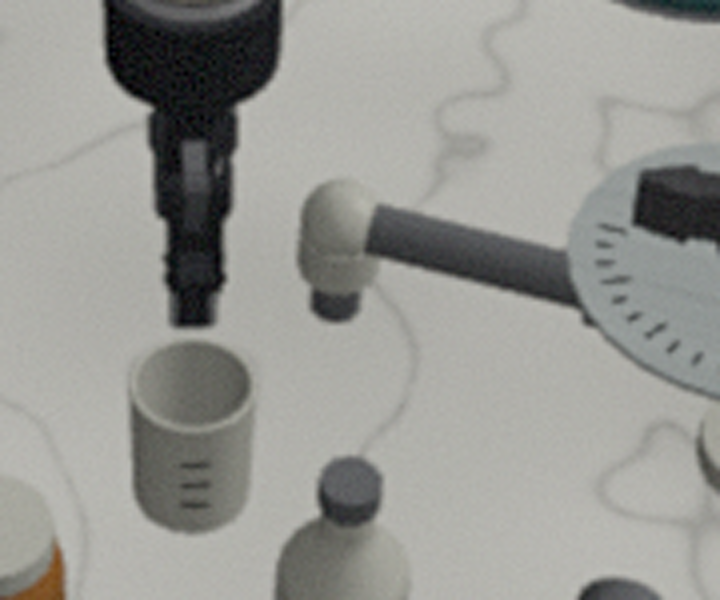

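Emit:
arm_command([
  [0,0,0.025,0],
  [0,0,0.03,0],
  [0,0.03,0,0],
  [0,0.04,0,0],
  [0,0.04,0,0],
  [0,0.027,0,0],
  [0,0.008,0,0],
  [0,0,0,0],
], fingers=0.02)

```text
time: 18.65
tool_pos: [0.6112, -0.1263, 0.0131]
tcp_rot: [-0.488, 1.948, -1.947]
wrist_force: [0.1, -0.8, 0.1]
width: 0.235
```

```bash
python3 look.py 12
```

```text
18.65 [ 0.6112019  -0.12631015  0.01310114] [-0.244  0.384  1.887 -0.     0.872  2.408] [ 0.1 -0.8  0.1]
```

View pics/sc12.png

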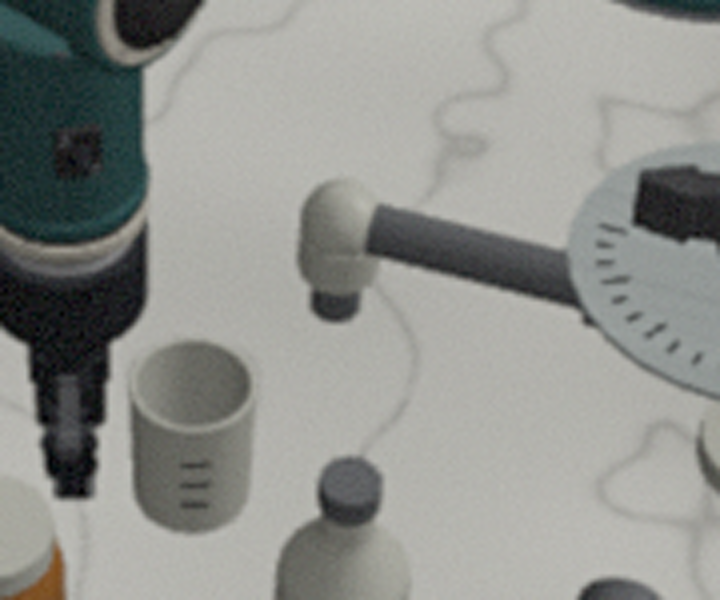

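View pics/wrist12.png

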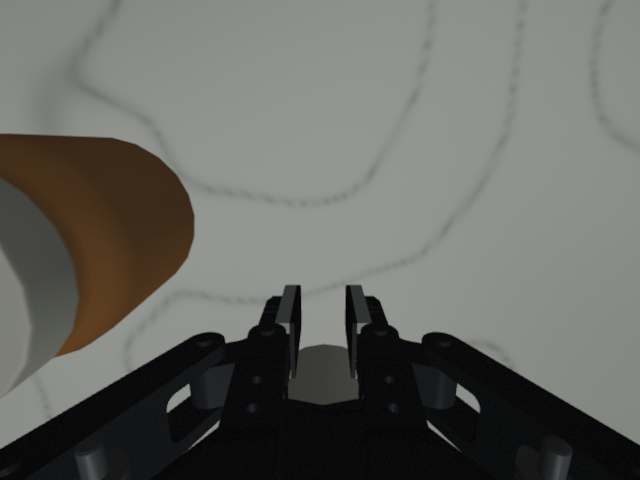

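Emit:
arm_command([
  [0,0,-0.006,0],
  [0,0,-0.006,0],
  [0,0,-0.004,0],
  [0,0,-0.004,0],
  [0,0,-0.004,0],
  [0,0,-0.004,0],
  [0,0,0,0],
])

```text
time: 19.62
tool_pos: [0.5979, -0.1007, 0.0137]
tcp_rot: [-0.488, 1.947, -1.947]
wrist_force: [-0.2, 0.0, 0.3]
width: 0.234
```

```bash
python3 look.py 13
```

```text
19.625 [ 0.59785921 -0.1007232   0.01368714] [-0.208  0.355  1.927  0.     0.86   2.443] [-0.2  0.   0.3]
```

View pics/sc13.png

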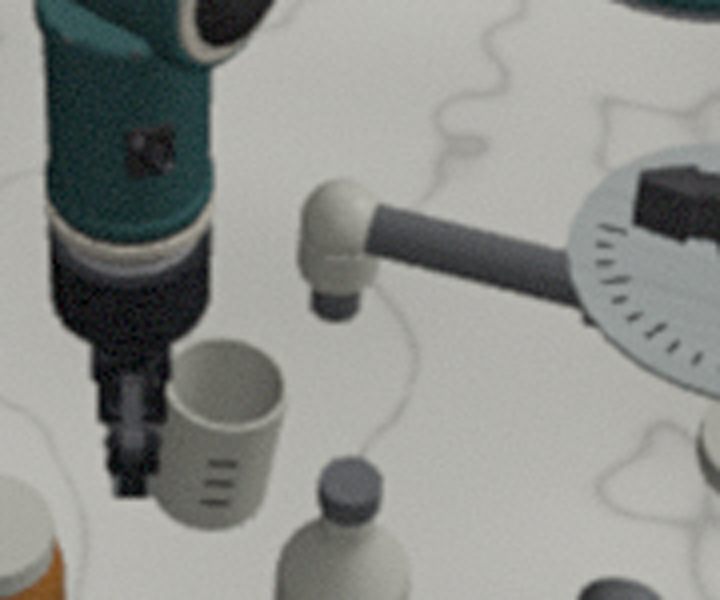

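Emit:
arm_command([
  [0,0,-0.004,0],
  [0,0,-0.004,0],
  [0,0,-0.004,0],
  [0,0,-0.004,0],
  [0,0,-0.004,0],
  [0,0,-0.004,0],
  [0,0,-0.004,0],
  [0,0,-0.003,0],
  [0,0,0,0],
])

```text
time: 20.85
tool_pos: [0.5832, -0.0734, 0.0137]
tcp_rot: [-0.488, 1.947, -1.947]
wrist_force: [-0.6, -0.6, 0.3]
width: 0.236
```

```bash
python3 look.py 14
```

```text
20.85 [ 0.58319751 -0.07338697  0.01365991] [-0.168  0.325  1.968  0.     0.849  2.483] [-0.6 -0.6  0.3]
```

View pics/sc14.png

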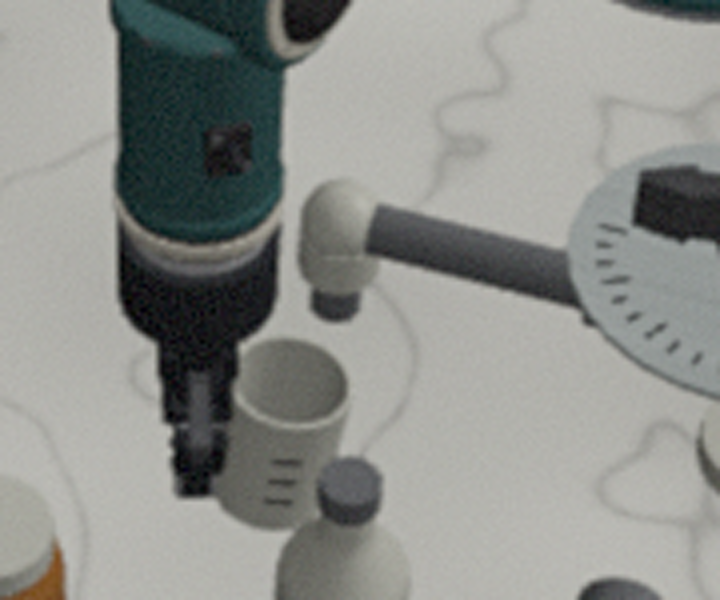

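View pics/wrist14.png

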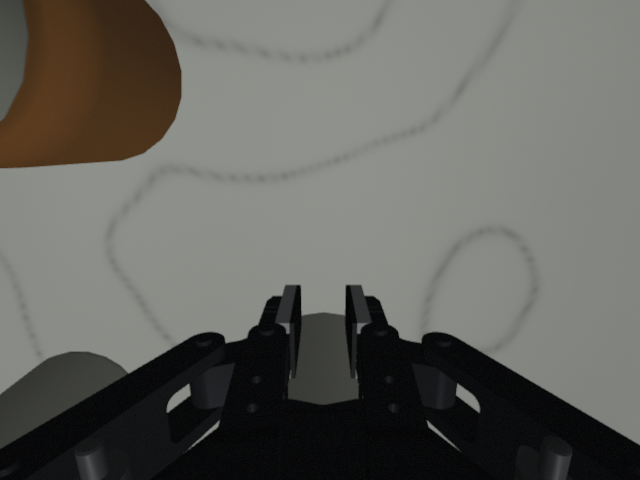

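Emit:
arm_command([
  [0,0,0.004,0],
  [0,0,0.008,0],
  [0,0,0.01,0],
  [0.017,-0.002,0,0],
  [0.02,0,0,0],
  [0.014,0,0,0],
  [0,0,0,0],
])

```text
time: 21.82
tool_pos: [0.5469, -0.1175, 0.0155]
tcp_rot: [-0.487, 1.949, -1.948]
wrist_force: [0.1, -0.2, -0.2]
width: 0.234
```

Emit:
arm_command([
  [0,0,0,0],
  [0,0,0,0],
  [0,0,0,0],
  [0,0,0,0],
], fingers=0.0854)

```text
time: 22.32
tool_pos: [0.5491, -0.117, 0.0158]
tcp_rot: [-0.488, 1.947, -1.947]
wrist_force: [0.3, 0.3, -0.1]
width: 1.0
```

```bash
python3 look.py 15; python3 - <<'E'
from h import *
d=snap(['top'],'15t');crop(d['top'],250,200,120,100,6,'pics/tc15.png')
E
```

```text
22.325 [ 0.54914484 -0.116966    0.01575892] [-0.254  0.28   2.025  0.     0.837  2.396] [ 0.3  0.3 -0.1]
```

View pics/sc15.png

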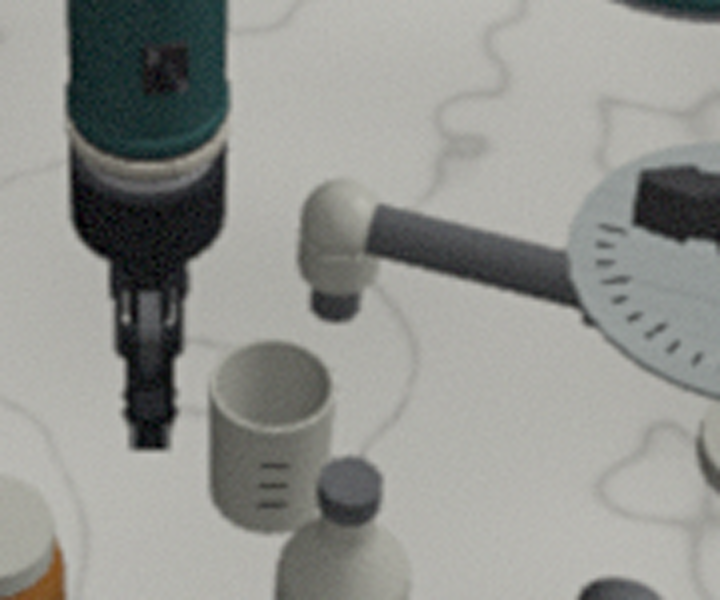

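View pics/tc15.png

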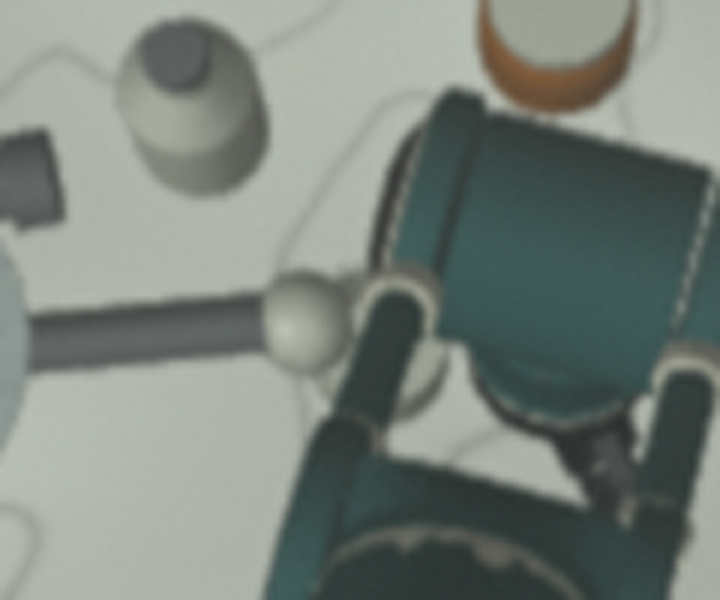

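View pics/wrist15.png

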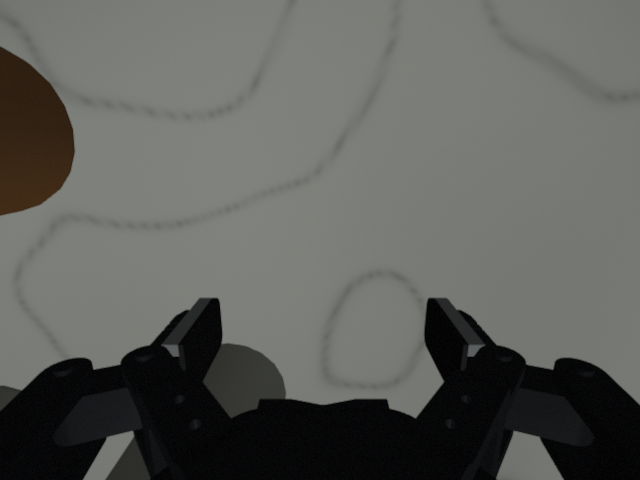

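```bash
python3 - <<'E'
from h import *
d=pickle.load(open('v15.pkl','rb'));S=d['scene'];W=d['wrist'];s=W['state'];R=Ro.from_rotvec(s['tcp_rot']).as_matrix()
g=lambda x,y:(280+(x+.5)/4-.5,180+(y+.5)/4-.5)
X=onz(S,g(271,387),.08);print(X);t=np.array([.553,-.017]);print('to go',t-X[:2],'gripper frame cup',R.T@(X-s['tool_pos']))
print('outlet in gripper',R.T@(np.r_[t,.08]-s['tool_pos']),'move in tool',R.T@np.r_[t-X[:2],0])
# wrist: foot front edge top at z=0
print([ (R.T@(onz(W,p,0)-s['tool_pos'])).round(4) for p in((225,344),(285,390))])
E
```

```text
[ 0.56786368 -0.04080695  0.08      ]
to go [-0.01486368  0.02380695] gripper frame cup [-0.05241888 -0.06424045 -0.05833471]
outlet in gripper [-0.05053578 -0.0642414  -0.08633745] move in tool [ 1.88310328e-03 -9.58299294e-07 -2.80027457e-02]
[array([-0.0523,  0.0158, -0.0311]), array([-0.0218,  0.0158, -0.0595])]
```

```bash
python3 - <<'E'
from h import *
for tag,xs in(('15',(70,226)),('3',None)):
    d=pickle.load(open(f'v{tag}.pkl','rb'));S=d['scene'];s=d['wrist']['state'];R=Ro.from_rotvec(s['tcp_rot']).as_matrix()
    for y in(-.09,-.11,-.13,-.15):
      o=(280,180) if tag=='15' else (300,120)
      for r in (.038,.0425):
        a=np.linspace(0,2*np.pi,60)
        p=(proj(S,np.array([s['tool_pos']+R@[r*np.cos(t),y,r*np.sin(t)] for t in a])-0)-o+.5)*4-.5
        print(tag,y,r,p.min(0).round(),p.max(0).round())
E
```

```text
15 -0.09 0.038 [ 71. 220.] [226. 330.]
15 -0.09 0.0425 [ 61. 213.] [235. 337.]
15 -0.11 0.038 [ 70. 191.] [227. 301.]
15 -0.11 0.0425 [ 60. 184.] [236. 308.]
15 -0.13 0.038 [ 68. 161.] [227. 272.]
15 -0.13 0.0425 [ 59. 155.] [237. 279.]
15 -0.15 0.038 [ 67. 131.] [228. 241.]
15 -0.15 0.0425 [ 58. 124.] [238. 248.]
3 -0.09 0.038 [  1. 304.] [170. 417.]
3 -0.09 0.0425 [ -9. 298.] [180. 424.]
3 -0.11 0.038 [  0. 271.] [171. 383.]
3 -0.11 0.0425 [-10. 264.] [181. 390.]
3 -0.13 0.038 [ -1. 236.] [173. 349.]
3 -0.13 0.0425 [-11. 230.] [183. 356.]
3 -0.15 0.038 [ -2. 201.] [174. 313.]
3 -0.15 0.0425 [-12. 195.] [184. 320.]
```

Emit:
arm_command([
  [0.002,0,-0.005,0],
  [0,0,-0.005,0],
  [0,0,-0.005,0],
  [0,0,-0.004,0],
  [0,0,-0.004,0],
  [0,0,-0.004,0],
  [0,0,-0.004,0],
  [0,0,0,0],
])

```text
time: 23.48
tool_pos: [0.5323, -0.0905, 0.0157]
tcp_rot: [-0.488, 1.947, -1.947]
wrist_force: [0.6, -0.6, 0.4]
width: 0.999
```

```bash
python3 look.py 16
```

```text
23.475 [ 0.53227439 -0.09045025  0.01574953] [-0.214  0.245  2.071  0.     0.826  2.436] [ 0.6 -0.6  0.4]
```

View pics/sc16.png

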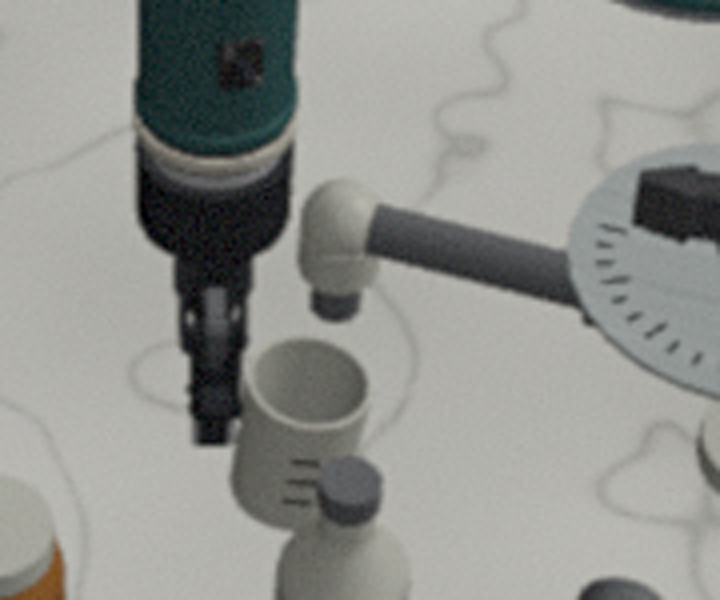

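Emit:
arm_command([
  [0,0,-0.004,0],
  [0,0,-0.004,0],
  [0,0,-0.003,0],
  [0,0,-0.002,0],
  [0,0,0,0],
])

```text
time: 24.2
tool_pos: [0.5262, -0.079, 0.0157]
tcp_rot: [-0.488, 1.947, -1.947]
wrist_force: [-0.1, -0.2, 0.4]
width: 1.0
```

Emit:
arm_command([
  [0,0,0.003,0],
  [0,0,0.005,0],
  [0,0,0.008,0],
  [0,0,0.008,0],
  [0,0,0,0],
])

```text
time: 24.82
tool_pos: [0.5383, -0.1012, 0.0159]
tcp_rot: [-0.486, 1.947, -1.948]
wrist_force: [0.0, 0.1, 0.6]
width: 1.0
```

```bash
python3 look.py 17
```

```text
24.825 [ 0.53828939 -0.10117595  0.01588246] [-0.231  0.257  2.055 -0.     0.829  2.421] [0.  0.1 0.6]
```

View pics/sc17.png

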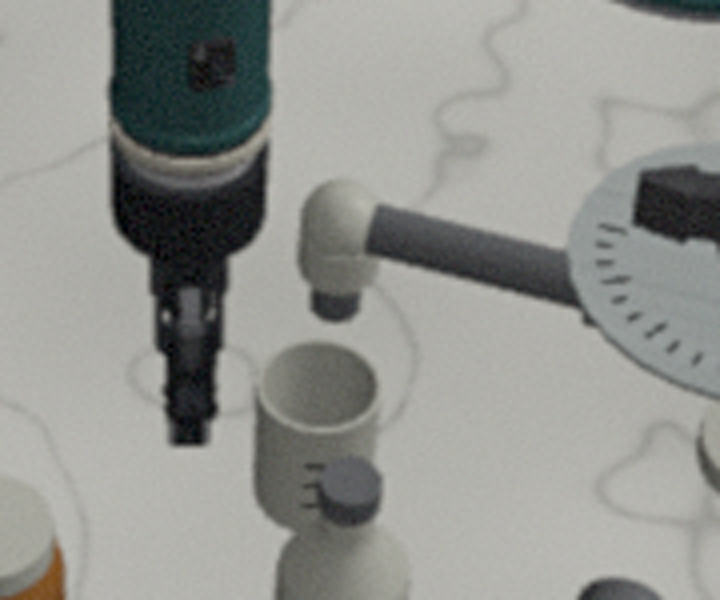

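View pics/wrist17.png

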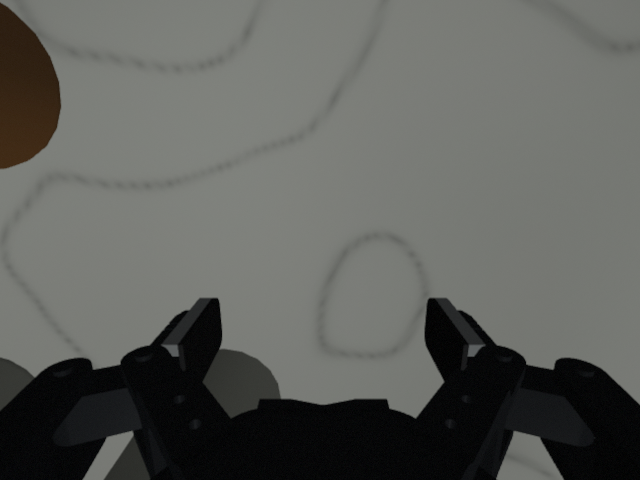

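```bash
python3 - <<'E'
from h import *
d=pickle.load(open('v17.pkl','rb'));S=d['scene'];W=d['wrist'];s=W['state'];R=Ro.from_rotvec(s['tcp_rot']).as_matrix()
g=lambda x,y:(280+(x+.5)/4-.5,180+(y+.5)/4-.5)
im=cv2.resize(S['color'][180:330,280:460,::-1],None,fx=4,fy=4,interpolation=cv2.INTER_CUBIC)
a=np.linspace(0,2*np.pi,60)
X=onz(S,g(316.5,387.5),.08);o=onz(S,g(334,303.5),.135)
for cen,r,z in((X,.031,.08),(o,.012,.135),(o,.031,.08)):
    p=(proj(S,np.c_[cen[0]+r*np.cos(a),cen[1]+r*np.sin(a),0*a+z])-[280,180]+.5)*4-.5
    cv2.polylines(im,[p.round().astype(int)],True,(0,0,255))
cv2.imwrite('pics/fit17.png',im)
t=o[:2];print(X,o,'to go',t-X[:2],'gripper cup',R.T@(X-s['tool_pos']),'move in tool',R.T@np.r_[t-X[:2],0])
print([ (R.T@(onz(W,p,0)-s['tool_pos'])).round(4) for p in((230,349),(279,390))])
E
```

```text
[ 0.55818229 -0.02111158  0.08      ] [ 0.55249305 -0.01750192  0.135     ] to go [-0.00568924  0.00360966] gripper cup [-0.05523876 -0.06411715 -0.0612761 ] move in tool [ 3.32283166e-03 -3.36683267e-06 -5.86138752e-03]
[array([-0.05  ,  0.0159, -0.0341]), array([-0.0251,  0.0159, -0.0596])]
```

View pics/fit17.png

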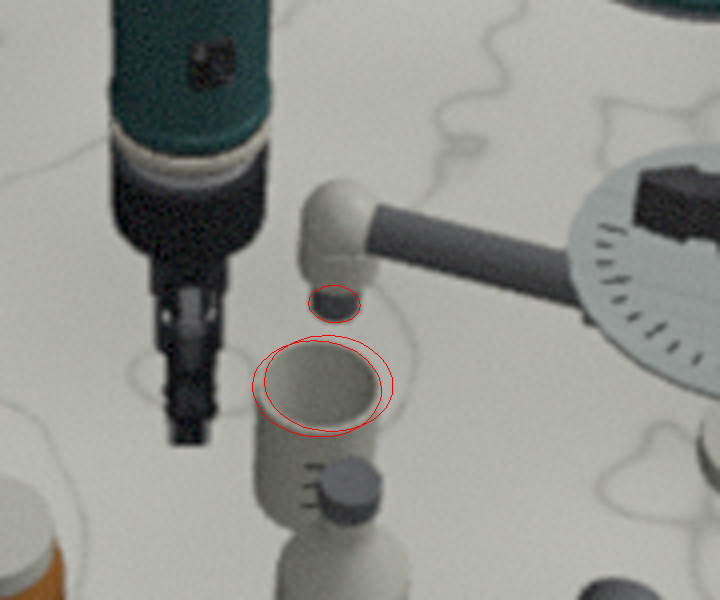

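Emit:
arm_command([
  [-0.014,0,0.011,0],
  [-0.014,0,0.011,0],
  [-0.0137,0,0.0104,0],
  [0,0,0,-0.186],
  [0,0,0,-0.186],
  [0,0,0,-0.186],
  [0,0,0,0],
  [0,0,0,0],
])

```text
time: 25.92
tool_pos: [0.5896, -0.1092, 0.0158]
tcp_rot: [-0.913, 1.585, -1.584]
wrist_force: [0.6, 0.7, -0.0]
width: 0.999
```

```bash
python3 look.py 18; python3 - <<'E'
from h import *
d=pickle.load(open('v18.pkl','rb'));W=d['wrist'];s=W['state'];R=Ro.from_rotvec(s['tcp_rot']).as_matrix()
print(R.round(3).tolist())
for n,p in(('cup',(.5577,-.0205)),('outlet',(.5528,-.0173))): print(n,R.T@(np.r_[p,.0]-s['tool_pos']))
E
```

```text
25.925 [ 0.58961911 -0.10923603  0.01575351] [-0.225  0.341  1.941  0.     0.859  1.871] [ 0.6  0.7 -0. ]
[[-0.501, -0.0, 0.865], [-0.865, 0.0, -0.501], [0.0, -1.0, -0.0]]
cup [-0.06078086  0.01576324 -0.07209919]
outlet [-0.06109341  0.01576416 -0.07794319]
```

View pics/wrist18.png

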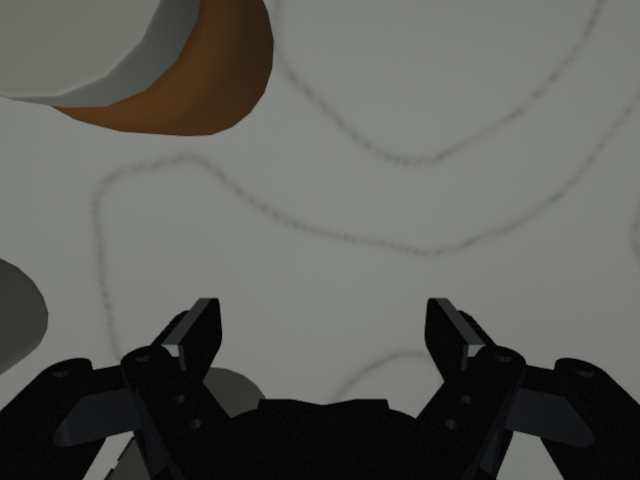

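View pics/sc18.png

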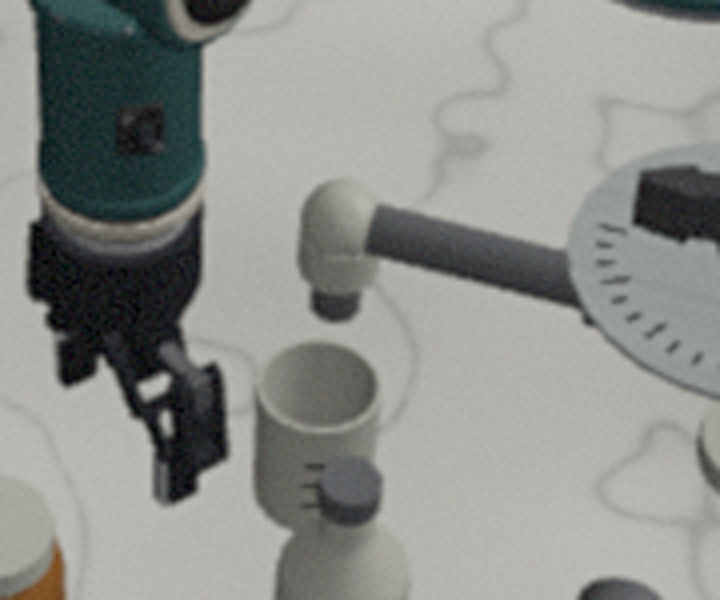

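Emit:
arm_command([
  [-0.0085,0,-0.005,0],
  [0,0,-0.008,0],
  [0,0,-0.008,0],
  [0,0,-0.005,0],
  [0,0,-0.004,0],
  [0,0,-0.004,0],
  [0,0,-0.003,0],
  [0,0,-0.002,0],
  [0,0,0,0],
])

```text
time: 27.15
tool_pos: [0.5602, -0.0826, 0.0158]
tcp_rot: [-0.915, 1.582, -1.583]
wrist_force: [0.1, -0.4, 1.2]
width: 0.998
```

```bash
python3 look.py 19
```

```text
27.15 [ 0.56018006 -0.08255659  0.01582861] [-0.19   0.288  2.015 -0.     0.839  1.903] [ 0.1 -0.4  1.2]
```

View pics/sc19.png

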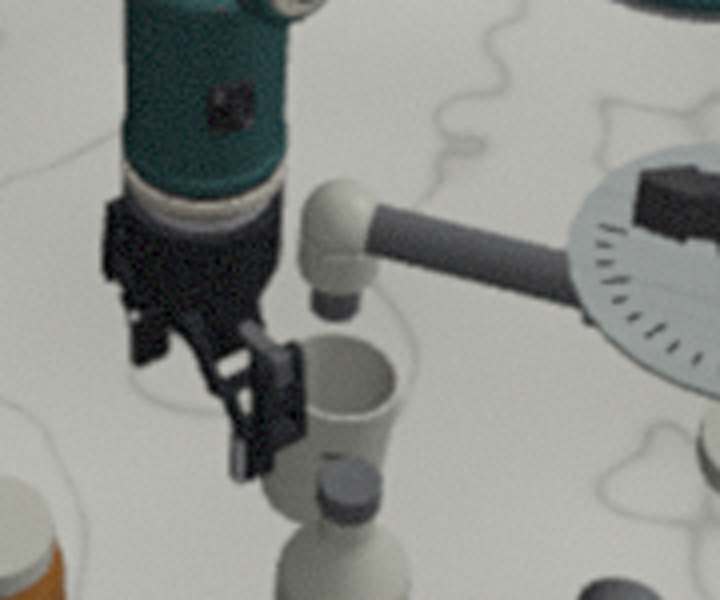

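Tilted a little against the finger; back off and measure.

Emit:
arm_command([
  [0,0,0.003,0],
  [0,0,0.005,0],
  [0,0,0.01,0],
  [0,0,0.012,0],
  [0,0,0,0],
])

```text
time: 27.88
tool_pos: [0.5877, -0.0982, 0.016]
tcp_rot: [-0.914, 1.582, -1.583]
wrist_force: [-0.3, -0.8, 0.1]
width: 1.003
```

```bash
python3 look.py 20;  python3 - <<'E'
from h import *
d=snap(['top'],'20t');crop(d['top'],250,200,120,100,6,'pics/tc20.png')
E
```

```text
27.875 [ 0.5876696  -0.09822081  0.01604568] [-0.207  0.334  1.951 -0.     0.856  1.886] [-0.3 -0.8  0.1]
```

View pics/sc20.png

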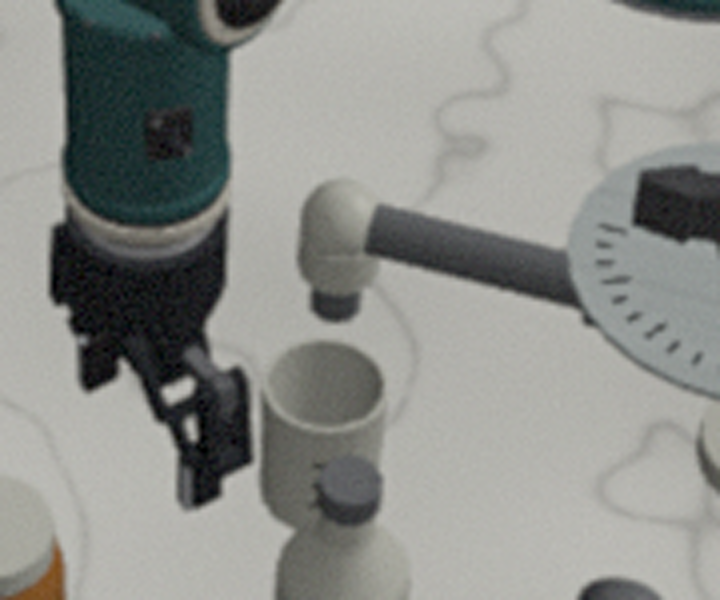

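View pics/tc20.png

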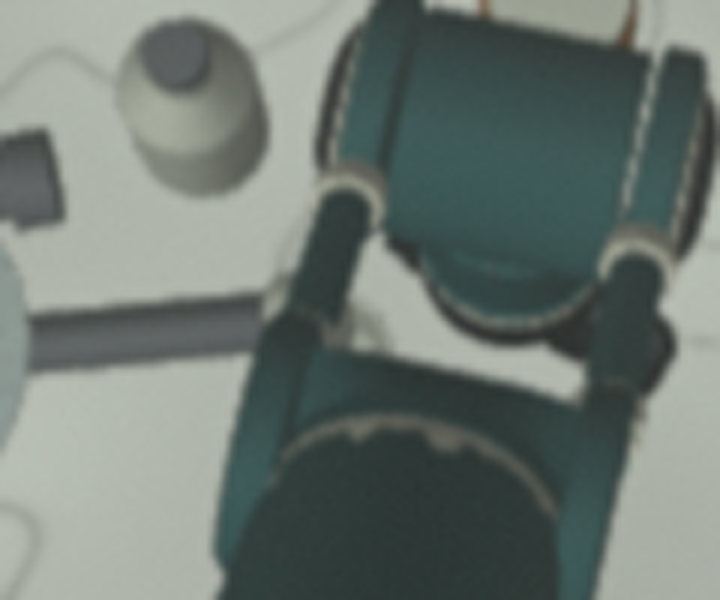

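```bash
python3 - <<'E'
from h import *
d=pickle.load(open('v20.pkl','rb'));S=d['scene'];W=d['wrist'];s=W['state'];R=Ro.from_rotvec(s['tcp_rot']).as_matrix()
g=lambda x,y:(280+(x+.5)/4-.5,180+(y+.5)/4-.5)
gi=lambda X:((proj(S,X)-[280,180]+.5)*4-.5).round(1)
X=onz(S,g(323.5,386),.08);o=np.array([.553,-.0173])
print(X,'to go',o-X[:2],'cup in tool',R.T@(X-s['tool_pos']),'move in tool',R.T@np.r_[o-X[:2],0], gi(np.r_[o,.08]),gi(np.r_[o,.135]))
for z in (0.16,.184): print(gi([[*(o+[.019*np.cos(t),.019*np.sin(t)]),z] for t in np.linspace(0,2*np.pi,60)]).min(0),gi([[*(o+[.019*np.cos(t),.019*np.sin(t)]),z] for t in np.linspace(0,2*np.pi,60)]).max(0))
E
```

```text
[ 0.55576337 -0.01850099  0.08      ] to go [-0.00276337  0.00120099] cup in tool [-0.05317084 -0.06402023 -0.06736233] move in tool [ 3.38884133e-04 -3.91870538e-06 -2.99394899e-03] [[328.1 383. ]] [[334.  304.3]]
[295.4 237.7] [378.1 296.5]
[297.5 200.5] [381.5 259.3]
```

Emit:
arm_command([
  [0,0,-0.008,0],
  [0,0,-0.009,0],
  [0,0,-0.006,0],
  [0,0,-0.004,0],
  [0,0,-0.003,0],
  [0,0,-0.003,0],
  [0,0,0,0],
  [0,0,0.003,0],
  [0,0,0.005,0],
  [0,0,0.01,0],
  [0,0,0.012,0],
  [0,0,0.01,0],
  [0,0,0,0],
])

```text
time: 29.65
tool_pos: [0.5934, -0.1016, 0.0159]
tcp_rot: [-0.914, 1.582, -1.583]
wrist_force: [-0.3, 0.4, -0.6]
width: 0.998
```

```bash
python3 look.py 21
```

```text
29.65 [ 0.59338875 -0.10161671  0.01591884] [-0.211  0.344  1.937 -0.     0.86   1.883] [-0.3  0.4 -0.6]
```

View pics/sc21.png

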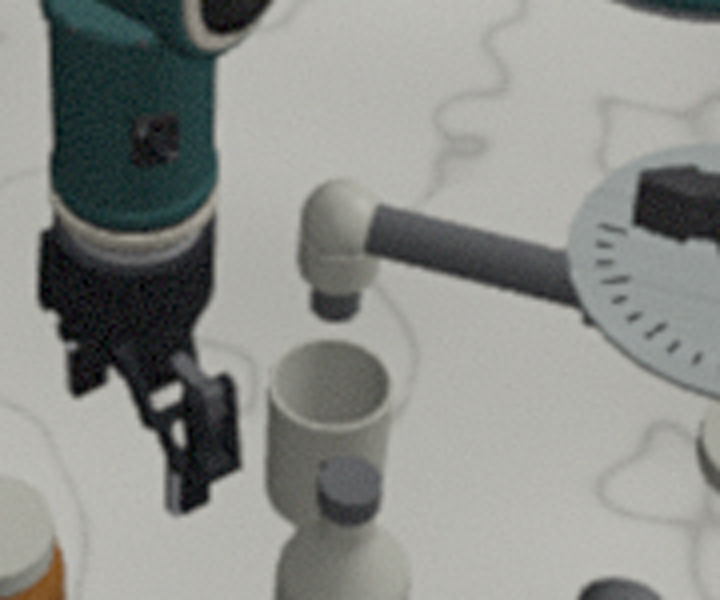

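Emit:
arm_command([
  [0,-0.02,0,0],
  [0,-0.04,0,0],
  [0,-0.055,0,0],
  [0,-0.06,0,0],
  [0,-0.06,0,0],
  [0,-0.06,0,0],
  [0,-0.05,0,0],
  [0,-0.04,0,0],
  [-0.02,0,-0.018,0],
  [-0.0284,0,-0.026,0],
  [-0.0284,0,-0.026,0],
  [-0.0284,0,-0.026,0],
  [-0.0284,0,-0.026,0],
  [-0.0284,0,-0.026,0],
  [-0.0284,0,-0.026,0],
  [-0.0084,0,-0.0077,0],
], fingers=0.045)

```text
time: 31.75
tool_pos: [0.5327, 0.1637, 0.4023]
tcp_rot: [-0.915, 1.58, -1.58]
wrist_force: [-0.4, -0.4, -0.5]
width: 0.529
```

Emit:
arm_command([
  [0,0,0,-0.18],
  [0,0,0,-0.18],
  [0,0,0,-0.18],
  [0,0,0,-0.18],
  [0,0,0,-0.18],
  [0,0,0,-0.18],
  [0,0,0,-0.18],
  [0,0,0,-0.18],
  [0,0,0,-0.18],
  [0,0,0,-0.18],
  [0,0,0,-0.18],
  [0,0,0,-0.18],
  [0,0,0,-0.18],
  [0,0,0,0],
  [0,0,0,0],
])

```text
time: 33.62
tool_pos: [0.5338, 0.1615, 0.4013]
tcp_rot: [-1.562, -0.192, 0.191]
wrist_force: [0.4, 0.8, 0.2]
width: 0.529
```

```bash
python3 look.py 22; python3 - <<'E'
from h import *
d=pickle.load(open('v22.pkl','rb'));s=d['wrist']['state'];print(Ro.from_rotvec(s['tcp_rot']).as_matrix().round(3).tolist())
d=snap(['top'],'22t');crop(d['top'],180,190,180,140,4,'pics/tc22.png')
E
```

```text
33.625 [0.53384274 0.1615257  0.40130666] [ 0.249 -0.018  1.612 -0.     1.547  0.006] [0.4 0.8 0.2]
[[0.97, 0.001, -0.241], [0.241, -0.0, 0.97], [0.001, -1.0, -0.0]]
```

View pics/wrist22.png

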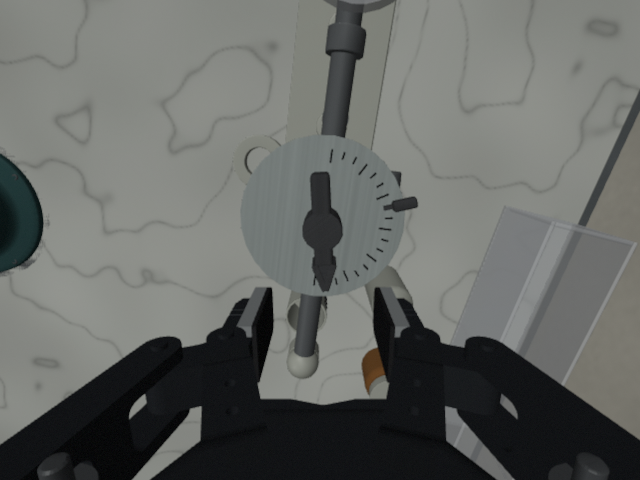

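View pics/sc22.png

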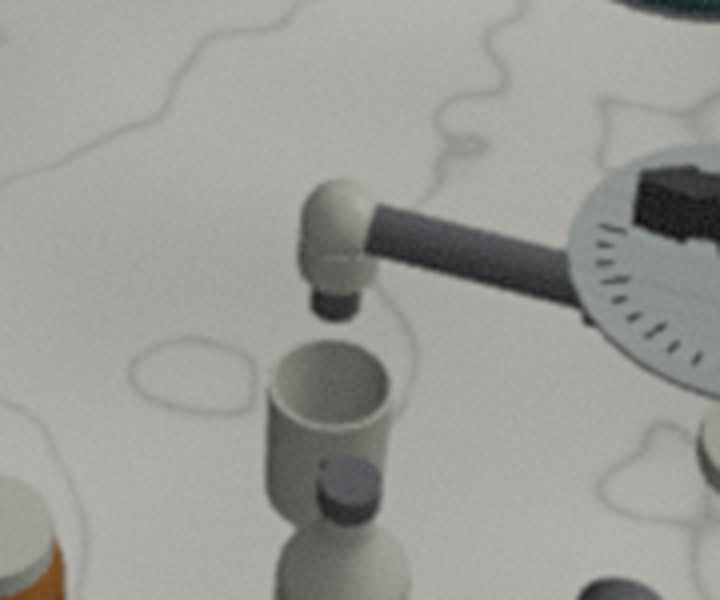

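View pics/tc22.png

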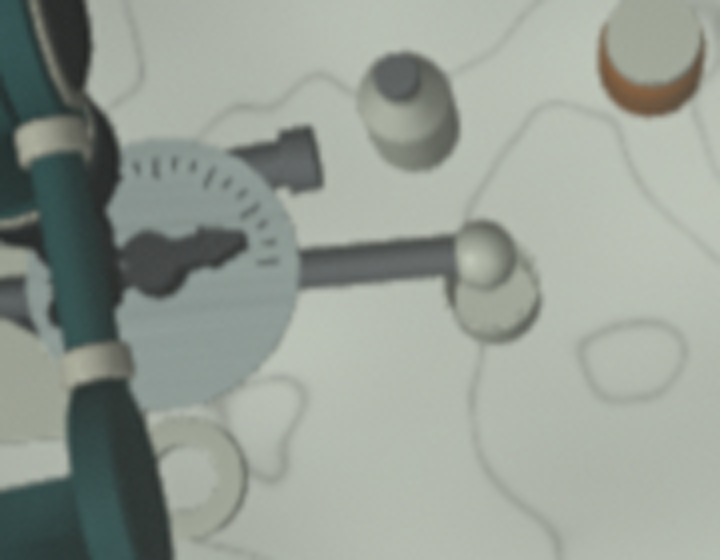

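```bash
python3 - <<'E'
from h import *
T=pickle.load(open('v22t.pkl','rb'))['top'];W=pickle.load(open('v22.pkl','rb'))['wrist'];s=W['state'];R=Ro.from_rotvec(s['tcp_rot']).as_matrix()
a=np.linspace(0,2*np.pi,90)
def ext(cen,r,z):
    p=(proj(T,np.c_[cen[0]+r*np.cos(a),cen[1]+r*np.sin(a),0*a+z])-[180,190]+.5)*4-.5
    return p.min(0).round(1),p.max(0).round(1)
print('cup pred ext',ext((.553,-.0173),.031,.08)); print('ball',ext((.553,-.0173),.019,.19))
crop(W,230,125,190,180,4,'pics/wc22.png')
E
```

```text
cup pred ext (array([441.4, 236. ]), array([540.3, 333.9]))
ball (array([449.4, 224.6]), array([514.7, 289.2]))
```

View pics/wc22.png

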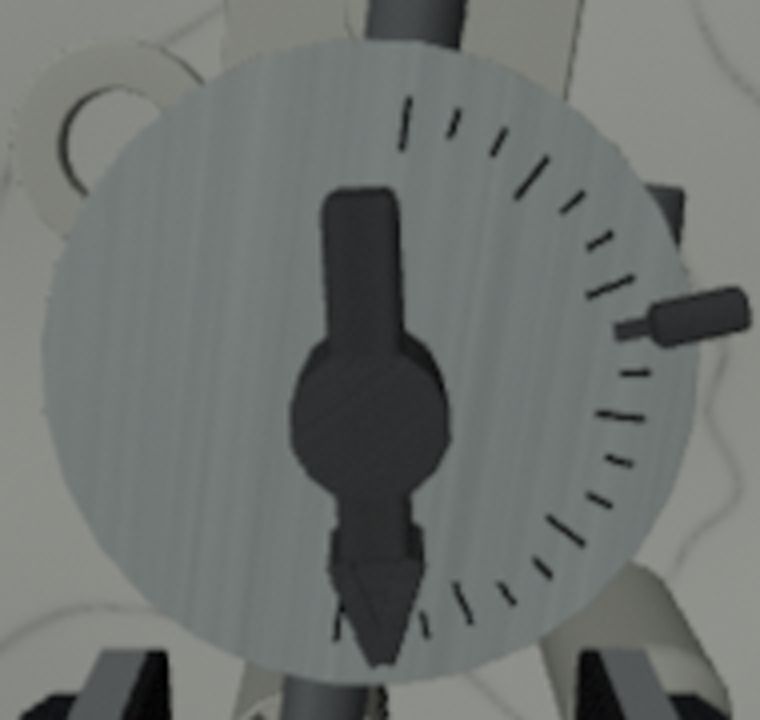

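```bash
python3 - <<'E'
from h import *
T=pickle.load(open('v22t.pkl','rb'))['top']
a=np.linspace(0,2*np.pi,90)
o0=np.array([275,230]);k=10
im=cv2.resize(T['color'][230:290,275:335,::-1],None,fx=k,fy=k,interpolation=cv2.INTER_CUBIC)
for cen,r,z,col in(((.553,-.0173),.031,.08,(0,0,255)),((.553,-.0173),.019,.19,(0,255,0)),((.553,-.0173),.030,.0,(255,0,0))):
    p=(proj(T,np.c_[cen[0]+r*np.cos(a),cen[1]+r*np.sin(a),0*a+z])-o0+.5)*k-.5
    cv2.polylines(im,[p.round().astype(int)],True,col)
cv2.imwrite('pics/tz22.png',im)
E
```

```text
(no output)
```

View pics/tz22.png

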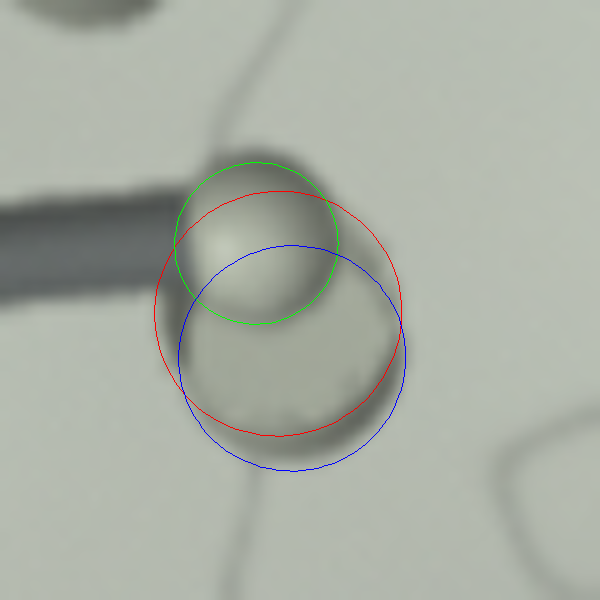

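```bash
python3 - <<'E'
from h import *
W=pickle.load(open('v22.pkl','rb'))['wrist'];s=W['state'];R=Ro.from_rotvec(s['tcp_rot']).as_matrix()
g=lambda x,y:(230+(x+.5)/4-.5,125+(y+.5)/4-.5)
def circ(P):
    A=np.c_[2*P,np.ones(len(P))];q=np.linalg.lstsq(A,(P**2).sum(1),rcond=None)[0];return q[:2],np.sqrt(q[2]+q[:2]@q[:2])
pl=[(43,360),(60,240),(110,150),(190,85),(280,50),(370,40),(480,53),(570,105),(640,170),(688,270),(697,370),(680,470),(630,565),(540,635),(450,672),(200,645),(130,580),(80,500)]
print('plate',circ(np.array([onz(W,g(*p),.226)[:2] for p in pl])))
hb=[(290,420),(300,378),(448,395),(450,435),(430,475),(315,475),(305,465),(440,372)]
for z in(.27,.275): print('hub',circ(np.array([onz(W,g(*p),z)[:2] for p in hb])))
c=np.array([.5355,.161])
for n,p,z in(('tailend',(361,188),.27),('tailL',(324,215),.27),('tailR',(399,215),.27),('tailL2',(331,330),.27),('tailR2',(403,330),.27),('tiplow',(384,666),.242),('tipup',(381,650),.27),('nose',(617,331),.237),('tabout',(748,305),.237),('tabmid',(699,318),.237)):
    X=onz(W,g(*p),z)[:2];v=X-c;print(n,X.round(4),'r',np.hypot(*v).round(4),'ang',np.degrees(np.arctan2(v[1],v[0])).round(2))
E
```

```text
plate (array([0.53369084, 0.16368838]), np.float64(0.07776097624747816))
hub (array([0.5336987 , 0.16506408]), np.float64(0.01677828493982867))
hub (array([0.53340896, 0.16623812]), np.float64(0.016472165887380204))
tailend [0.5206 0.2098] r 0.051 ang 107.04
tailL [0.5147 0.2029] r 0.0468 ang 116.35
tailR [0.5291 0.2065] r 0.0459 ang 98.05
tailL2 [0.5214 0.181 ] r 0.0245 ang 125.17
tailR2 [0.5355 0.1845] r 0.0235 ang 90.08
tiplow [0.5528 0.1006] r 0.0629 ang -74.03
tipup [0.548 0.116] r 0.0468 ang -74.46
nose [0.5846 0.1905] r 0.0573 ang 31.04
tabout [0.6114 0.2033] r 0.0869 ang 29.1
tabmid [0.6016 0.1978] r 0.0757 ang 29.09
```

Emit:
arm_command([
  [0,0,0.017,-0.028],
  [0,0.02,0.0168,0],
  [0,0.04,0,0],
  [0,0.04,0,0],
  [0,0.03,0,0],
  [0,0.015,0,0],
  [0,0.011,0,0],
  [0,0,0,0],
])

```text
time: 34.78
tool_pos: [0.525, 0.1948, 0.2444]
tcp_rot: [-1.56, -0.216, 0.217]
wrist_force: [-0.6, -0.1, 0.2]
width: 0.528
```

```bash
python3 look.py 23; python3 - <<'E'
from h import *
d=pickle.load(open('v23.pkl','rb'));crop(d['scene'],400,150,140,120,5,'pics/hs23.png')
E
```

```text
34.775 [0.52498808 0.19484806 0.24440143] [0.311 0.039 1.837 0.    1.267 0.036] [-0.6 -0.1  0.2]
```

View pics/wrist23.png

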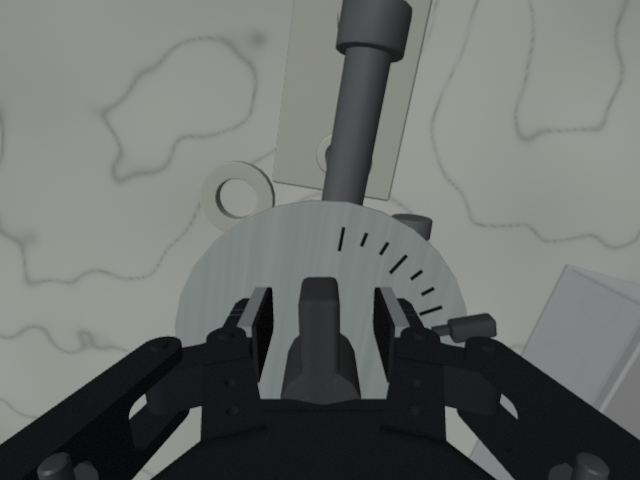

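View pics/hs23.png

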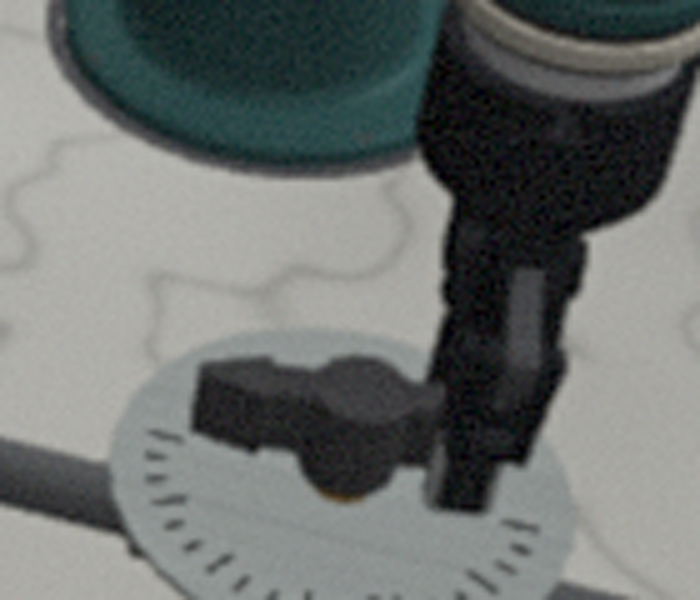

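Emit:
arm_command([
  [0,0,0,0],
  [0,0,0,0],
  [0,0,0,0],
  [0,0,0,0],
], fingers=0.01, newtons=30)

```text
time: 35.38
tool_pos: [0.5247, 0.1946, 0.2461]
tcp_rot: [-1.559, -0.215, 0.216]
wrist_force: [-4.7, -0.7, 5.2]
width: 0.183
```

Emit:
arm_command([
  [-0.00402,0,-0.00024,-0.12],
  [-0.00402,0,-0.00024,-0.12],
  [-0.00402,0,-0.00024,-0.12],
  [0,0,0,0],
])

```text
time: 35.88
tool_pos: [0.5135, 0.1893, 0.2461]
tcp_rot: [-1.512, -0.497, 0.498]
wrist_force: [-5.9, -0.0, 6.3]
width: 0.18
```

```bash
python3 - <<'E'
from h import *
from workcell import sensors
s=sensors.read_state();R=Ro.from_rotvec(s['tcp_rot']).as_matrix()
print(s['tool_pos'],np.degrees(np.arctan2(R[1,0],R[0,0])),s['wrist_force'],s['torque'],s['width'], s['tool_pos'][:2]-.0336*R[:2,2])
E
```

```text
[0.51352415 0.18933321 0.24612373] 36.42491530701473 [-5.87109648e+00 -5.96706627e-03  6.28301327e+00] [-0.13325436  0.89100993  0.06294277] 0.17973254541809258 [0.53347477 0.16229745]
```

Emit:
arm_command([
  [-0.00402,0,-0.00024,-0.12],
  [-0.00402,0,-0.00024,-0.12],
  [-0.00402,0,-0.00024,-0.12],
  [-0.00402,0,-0.00024,-0.12],
  [-0.00402,0,-0.00024,-0.12],
  [-0.00402,0,-0.00024,-0.12],
  [-0.00402,0,-0.00024,-0.12],
  [-0.00402,0,-0.00024,-0.12],
  [-0.00402,0,-0.00024,-0.12],
  [-0.00402,0,-0.00024,-0.12],
  [0,0,0,0],
])

```text
time: 37.25
tool_pos: [0.501, 0.1537, 0.2461]
tcp_rot: [-1.07, -1.402, 1.402]
wrist_force: [-5.7, 1.7, 6.6]
width: 0.182
```

```bash
python3 look.py 24; python3 - <<'E'
from h import *
d=pickle.load(open('v24.pkl','rb'));s=d['wrist']['state'];R=Ro.from_rotvec(s['tcp_rot']).as_matrix()
print(np.degrees(np.arctan2(R[1,0],R[0,0])),s['wrist_force'],s['torque'],s['width'], s['tool_pos'][:2]-.0336*R[:2,2])
crop(d['scene'],410,180,130,115,5,'pics/hs24.png')
t=snap(['top'],'24t')['top'];crop(t,170,205,100,95,6,'pics/ht24.png')
E
```

```text
37.25 [0.50100836 0.15369172 0.24609885] [ 2.490e-01 -3.200e-02  1.905e+00  1.000e-03  1.270e+00 -1.587e+00] [-5.7  1.7  6.6]
105.20476436938456 [-5.67409627  1.68886221  6.60402742] [0.02592766 0.86262287 0.17040456] 0.18167598607205673 [0.53343216 0.162504  ]
```

View pics/hs24.png

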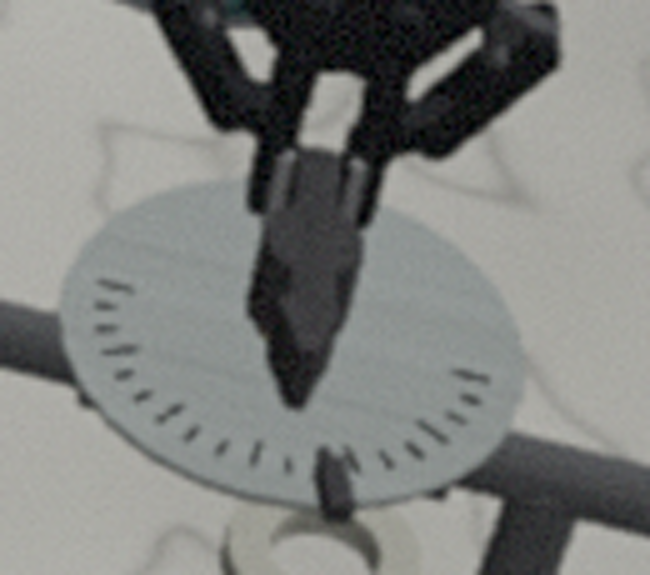

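View pics/ht24.png

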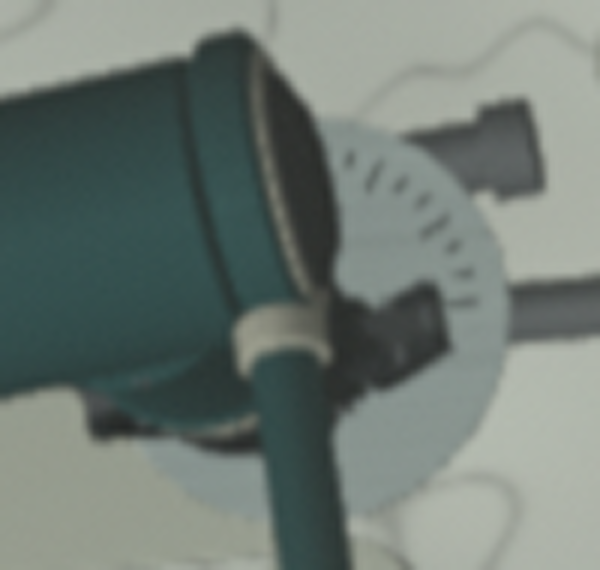

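```bash
cat > ang.py <<'E'
from h import *
def ang(c,o,k,c0,pts):
    for n,(x,y),z in pts:
        X=onz(c,(o[0]+(x+.5)/k-.5,o[1]+(y+.5)/k-.5),z)[:2];v=X-c0
        print(n,X.round(4),'r',np.hypot(*v).round(4),'ang',np.degrees(np.arctan2(v[1],v[0])).round(2))
E
python3 - <<'E'
from ang import *
S=pickle.load(open('v24.pkl','rb'))['scene']
# plate fit again
k=5;o=(410,180)
pl=[(60,310),(75,250),(120,205),(180,185),(470,260),(510,320),(523,370),(515,420),(480,468),(440,493),(200,467),(140,430),(100,395),(400,505)]
P=np.array([onz(S,(o[0]+(x+.5)/k-.5,o[1]+(y+.5)/k-.5),.226)[:2] for x,y in pl])
A=np.c_[2*P,np.ones(len(P))];q=np.linalg.lstsq(A,(P**2).sum(1),rcond=None)[0];print(q[:2],np.sqrt(q[2]+q[:2]@q[:2]))
ang(S,o,k,q[:2],[('tiptop',(298,380),.27),('tiplow',(296,407),.242),('nose',(325,448),.237),('noseroot',(332,475),.237),('tabout',(339,503),.237)])
E
```

```text
[0.53280417 0.16281869] 0.0774308183486688
tiptop [0.5987 0.1767] r 0.0674 ang 11.93
tiplow [0.5824 0.1762] r 0.0514 ang 15.04
nose [0.5907 0.1892] r 0.0636 ang 24.47
noseroot [0.601  0.1945] r 0.0752 ang 24.94
tabout [0.6115 0.1999] r 0.0871 ang 25.24
```

Emit:
arm_command([
  [-0.00307,0,-0.00014,-0.0915],
  [-0.00307,0,-0.00014,-0.0915],
  [0,0,0,0],
  [0,0,0,0],
])

```text
time: 37.9
tool_pos: [0.5031, 0.148, 0.2461]
tcp_rot: [-0.962, -1.53, 1.531]
wrist_force: [-6.5, -0.0, 5.9]
width: 0.182
```

Emit:
arm_command([
  [0,0,0,0],
  [0,0,0,0],
  [0,0,0,0],
], fingers=0.045)

```text
time: 38.28
tool_pos: [0.5042, 0.1477, 0.2447]
tcp_rot: [-0.964, -1.531, 1.53]
wrist_force: [-0.1, 0.2, -0.0]
width: 0.528
```

Emit:
arm_command([
  [0,-0.02,0,0],
  [0,-0.04,0,0],
  [0,-0.04,-0.01,0],
  [0,-0.04,-0.01,0],
  [0,-0.016,-0.014,0],
  [0,0,0,0],
  [0,0,0,0],
])

```text
time: 39.15
tool_pos: [0.5341, 0.1622, 0.4003]
tcp_rot: [-0.963, -1.529, 1.531]
wrist_force: [0.4, 0.1, 0.3]
width: 0.525
```

```bash
python3 look.py 25; python3 - <<'E'
from h import *
d=pickle.load(open('v25.pkl','rb'));s=d['wrist']['state'];R=Ro.from_rotvec(s['tcp_rot']).as_matrix()
print(np.degrees(np.arctan2(R[1,0],R[0,0])))
crop(d['scene'],410,180,130,115,5,'pics/hs25.png')
crop(d['wrist'],220,120,200,180,4,'pics/wc25.png')
E
```

```text
39.15 [0.53411743 0.1622319  0.40027078] [ 0.25  -0.015  1.612 -0.     1.547 -1.768] [0.4 0.1 0.3]
115.62234496833725
```

View pics/hs25.png

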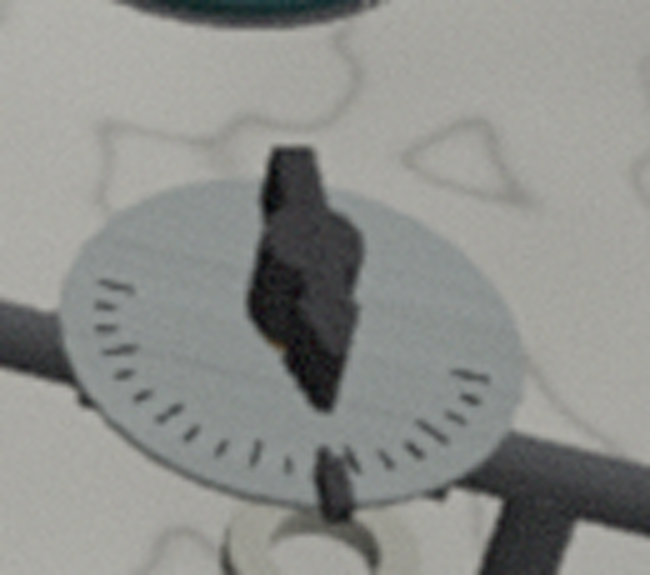

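View pics/wc25.png

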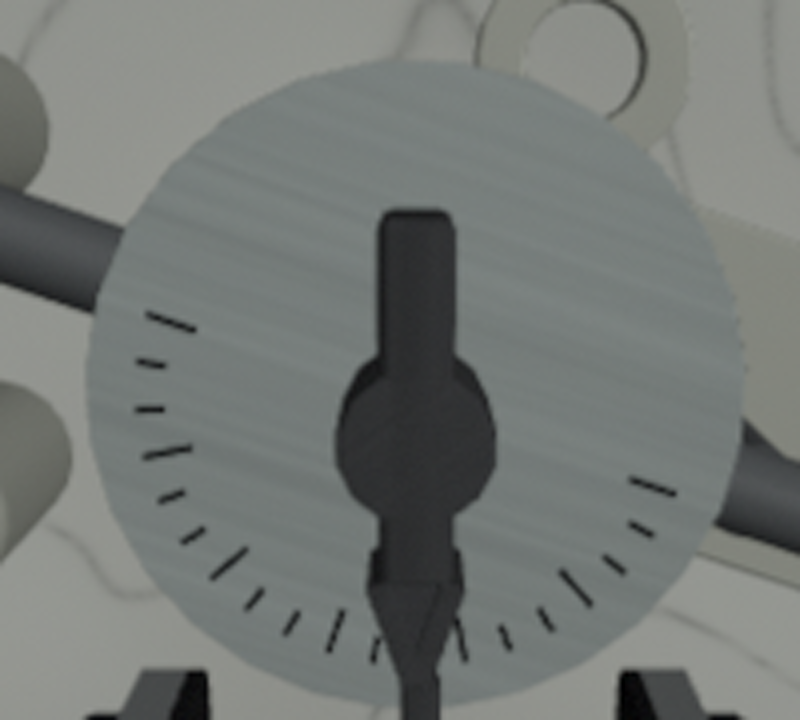

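```bash
python3 - <<'E'
from ang import *
d=pickle.load(open('v25.pkl','rb'));crop(d['wrist'],260,230,130,110,6,'pics/wz25.png')
S=d['scene'];o=(410,180);k=5
ang(S,o,k,np.array([.5328,.1628]),[('tiplow',(325,410),.242),('nose',(325,448),.237),('noseroot',(332,475),.237),('tabout',(339,503),.237)])
crop(S,455,205,50,85,7,'pics/hz25.png')
E
```

```text
tiplow [0.5795 0.1849] r 0.0516 ang 25.31
nose [0.5907 0.1892] r 0.0637 ang 24.48
noseroot [0.601  0.1945] r 0.0752 ang 24.95
tabout [0.6115 0.1999] r 0.0871 ang 25.25
```

View pics/wz25.png

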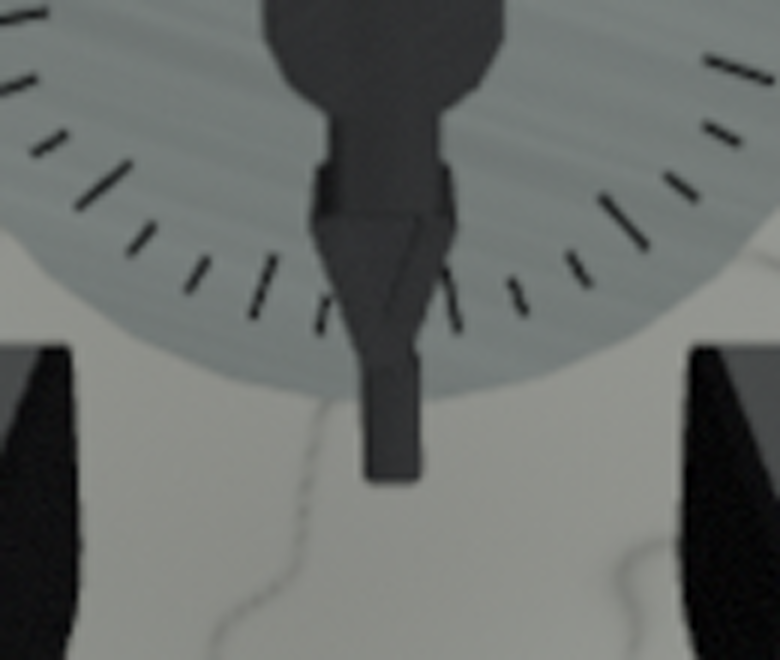

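View pics/hz25.png

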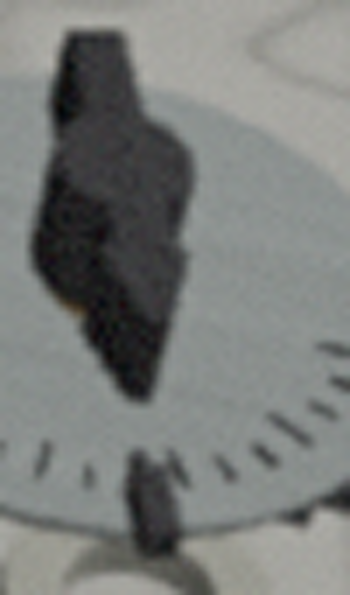

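```bash
python3 - <<'E'
from ang import *
W=pickle.load(open('v25.pkl','rb'))['wrist']
o=(260,230);k=6
f=lambda x,y,z:onz(W,(o[0]+(x+.5)/k-.5,o[1]+(y+.5)/k-.5),z)[:2]
# plate fit using wc25 crop
g=lambda x,y:(220+(x+.5)/4-.5,120+(y+.5)/4-.5)
pl=[(87,385),(110,270),(180,165),(300,85),(420,60),(520,80),(640,150),(710,240),(743,350),(735,450),(90,440),(140,560),(230,650),(320,695),(560,680)]
P=np.array([onz(W,g(*p),.226)[:2] for p in pl]);A=np.c_[2*P,np.ones(len(P))];q=np.linalg.lstsq(A,(P**2).sum(1),rcond=None)[0];c=q[:2];print('plate',c,np.sqrt(q[2]+c@c))
# bar direction from midlines at z=.27
t1=onz(W,g(416.5,230),.27)[:2];t2=onz(W,g(417,340),.27)[:2];n=f(384.5,140,.27);sh=f(384,215,.27)
for a,b in((t1,n),(t1,sh),(t1,t2)): v=b-a;print('bar dir',np.degrees(np.arctan2(v[1],v[0])))
hub=onz(W,g(416,437),.27)[:2];print('hub',hub)
tb=[f(391,375,.237),f(391.5,418,.237),f(393,470,.237)]
for cc in(c,hub):
  for X in tb: v=X-cc;print('tab',np.hypot(*v).round(4),np.degrees(np.arctan2(v[1],v[0])).round(2))
E
```

```text
plate [0.53410261 0.16338813] 0.07735832390740238
bar dir 25.57164433047661
bar dir 25.525831032939294
bar dir 25.89975839746489
hub [0.53121592 0.16186315]
tab 0.0673 26.5
tab 0.0748 26.48
tab 0.0841 26.56
tab 0.0706 26.56
tab 0.0781 26.54
tab 0.0873 26.61
```

Emit:
arm_command([
  [-0.02,0,0.02,0],
  [-0.0367,0,0.0349,0],
  [-0.0367,0,0.0349,0],
  [-0.0367,0,0.0349,0],
  [-0.0367,0,0.0349,0],
  [-0.0367,0,0.0349,0],
  [-0.0367,0,0.0349,0],
  [-0.0367,0,0.0349,0],
  [-0.0367,0,0.0349,0],
  [0,0,0,0],
  [0,0,0,0],
])

```text
time: 40.62
tool_pos: [0.41, -0.2334, 0.3998]
tcp_rot: [-0.977, -1.498, 1.528]
wrist_force: [-0.2, 0.5, -0.2]
width: 0.525
```

```bash
python3 - <<'E'
from h import *
d=snap(['top','scene','wrist'],'26');crop(d['top'],175,210,95,90,8,'pics/ht26.png');crop(d['top'],275,230,60,60,10,'pics/ct26.png')
print(d['top']['state']['tool_pos'],d['top']['state']['time'])
E
```

```text
[ 0.40997592 -0.23341887  0.39978629] 40.625
```

View pics/ht26.png

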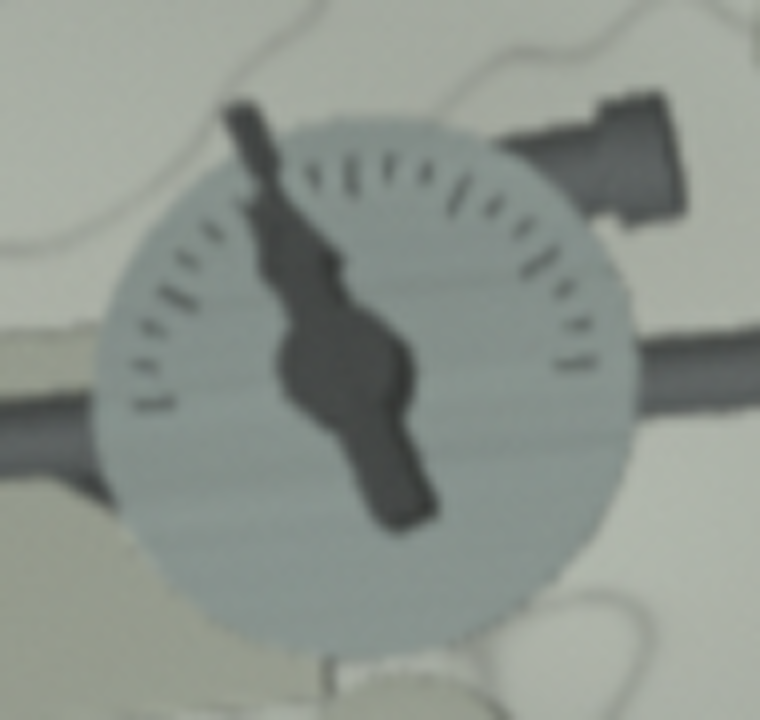

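View pics/ct26.png

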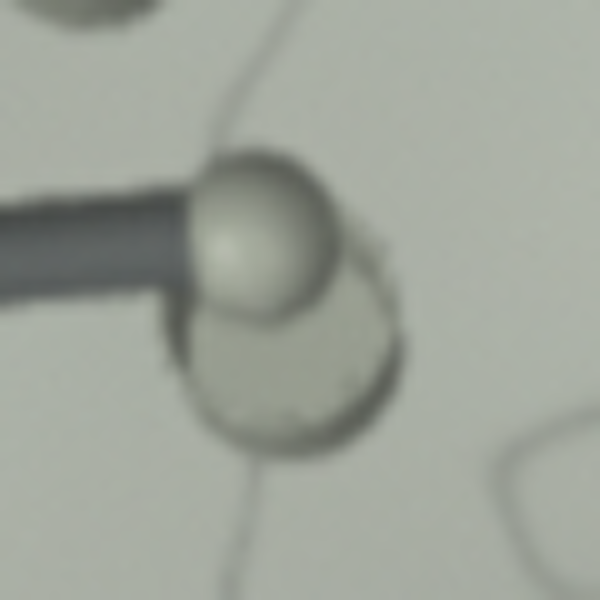

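View pics/scene26.png

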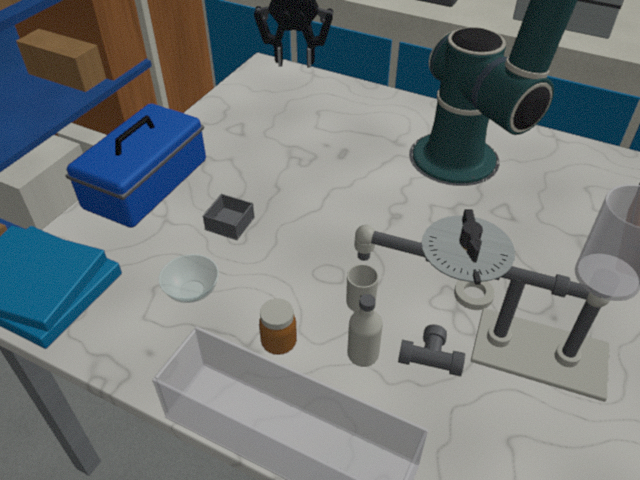

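```bash
python3 - <<'E'
from ang import *
T=pickle.load(open('v26.pkl','rb'))['top'];o=(175,210);k=8
f=lambda x,y,z:onz(T,(o[0]+(x+.5)/k-.5,o[1]+(y+.5)/k-.5),z)[:2]
pl=[(95,400),(100,310),(160,205),(370,116),(470,135),(600,250),(638,350),(625,440),(570,560),(480,630),(370,660),(260,635),(170,560)]
P=np.array([f(*p,.226) for p in pl]);A=np.c_[2*P,np.ones(len(P))];q=np.linalg.lstsq(A,(P**2).sum(1),rcond=None)[0];c=q[:2];print('plate',c,np.sqrt(q[2]+c@c))
# tail sides at two stations, z=.27
m1=(f(376,490,.27)+f(432,478,.27))/2; m2=(f(357,440,.27)+f(404,420,.27))/2
tail=f(408,510,.27);hub=f(345,365,.27);tip=f(256,205,.27)
for n,a,b in(('tail-hub',tail,hub),('tail-tip',tail,tip),('m1-hub',m1,hub),('c-tip',c,tip),('tail-c',tail,c)):
    v=b-a;print(n,np.degrees(np.arctan2(v[1],v[0])).round(2),np.hypot(*v).round(4))
for p in((238,106),(255,140),(266,172)):
    X=f(*p,.237);v=X-c;print('tab',np.hypot(*v).round(4),np.degrees(np.arctan2(v[1],v[0])).round(2))
E
```

```text
plate [0.53648489 0.16192076] 0.07724698076136051
tail-hub 25.87 0.0441
tail-tip 28.8 0.0958
m1-hub 28.67 0.0371
c-tip 29.79 0.0486
tail-c 27.78 0.0472
tab 0.0858 26.24
tab 0.0747 25.86
tab 0.0648 26.52
```

```bash
python3 -c "
from workcell import job
print(job.finish_job())"
```

```text
the job is handed in; nothing more can be done
None
```

The cup stands upright on the table under the outlet and the valve handle points at the index tab. I handed the job in at about 40.7 s, with the arm clear of everything.

**Cup:** With the tool pointing straight down, the gripper's body would have hit the outlet. So I lifted the cup out of the caddy, stood it on the bare table beside the rig, and slid it into place with the fingertips. My first push, against the upper part of the cup, tilted it a few degrees. I backed off, regrasped it and pushed from lower down. It still leaned about 5° while being slid, but it settled flat each time and never fell.

**Valve:** After letting go of the cup, I gripped the handle's tail, turned it about 100° counter-clockwise and released it.

**Last checks:**
- **Cup centring:** the scene camera puts the cup's axis about 1 mm from the outlet's axis. The top view agrees to about 1–1.5 mm.
- **Handle angle:** the three views disagree slightly about how far the handle is from the tab:
  - The wrist view puts it about 0.9° short.
  - The scene view puts it about 0.3° past.
  - The top view scatters from about 0.4° short to about 3.5° past.

  I judged it to be about 1° off at most and did not nudge it again.
- **Surroundings:** in the final scene picture the jar, bottle, bowl, tee and flange look unmoved. The tab's measured angle matches its starting angle within the measuring error.

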